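Nest the dosing cups in the tilted laundry holder

TASK

Put the set of dosing cups away: nest the three loose cups in size order into the big white cup in the tilting holder - blue, then green inside it, then orange - each pushed fully home before the next, its collar sitting all round on the rim of the cup it goes into. The red plate in the big cup resists the blue one, so push it down along the cup's tilted axis, firmly but gently enough that the big cup does not swing from its set tilt, and leave the other things on the counter where they are.

Things in the scene. Friction and masses are not known exactly. Their poses are not given: they have to be found in the camera images.
- bigcup_mouth (a point): Centre of the mouth, in the rim's plane, of the big white cup, about 0.11 m above the counter. z points out of the mouth along the cup's axis; y is level. The holder leans the mouth 0.3 to 0.6 rad from upright, roughly towards the robot. The cup is 75 mm deep outside, 82 mm across the rim; its inside is 74 mm across at the rim, 70 mm at the bottom.
- bigcup (a joint): Tilt of the big white cup in its holder, rad: 0 upright, growing as the mouth leans to the holder's front. It is 0.3 to 0.6 at the start, to be left so. It swivels on a level pivot parallel to its y, 30 mm below the mouth centre and 30 mm to the front of the cup's axis, held only by friction of 0.65 N m: pushing harder than about 20 N swings it.
- holder: Holder of the big white cup, fixed to the counter: grey foot 130 x 140 mm, two steel cheeks 113 mm apart overall, 80 mm high. Origin under the foot's centre, x roughly away from the robot (turned up to 0.4 rad). In the cup is a red push-out plate that slides along the cup's axis with stiff friction of about 7 N and stays put; it starts 33 to 41 mm below the rim, so the blue cup meets it 9 to 17 mm before home.
- cup_l_mid (a point): Centre (on the axis, 45 mm above the foot) of the large blue cup: open tumbler 90 mm tall, 70 mm across the rim, 66 mm at the foot, wall 3 mm, about 90 g, z out of its mouth; starts upright on the counter. A 82 mm collar rings it 50 to 54 mm above the foot; grip it above that. Home in the big white cup, the collar's underside is on that cup's rim, this point 5 mm inside its mouth, radial play about 2 mm.
- cup_m_mid (a point): Centre (on the axis, 45 mm above the foot) of the medium green cup: open tumbler 90 mm tall, 60 mm across the rim, 56 mm at the foot, wall 3 mm, about 70 g, z out of its mouth; starts upright on the counter. A 70 mm collar rings it 50 to 54 mm above the foot; grip it above that. Home in the large blue cup, the collar's underside is on that cup's rim, this point 5 mm inside its mouth, radial play about 2 mm.
- cup_s_mid (a point): Centre (on the axis, 45 mm above the foot) of the small orange cup: open tumbler 90 mm tall, 50 mm across the rim, 46 mm at the foot, wall 3 mm, about 50 g, z out of its mouth; starts upright on the counter. A 60 mm collar rings it 50 to 54 mm above the foot; grip it above that. Home in the medium green cup, the collar's underside is on that cup's rim, this point 5 mm inside its mouth, radial play about 2 mm.
- stain_stick: Bystander, to be left alone: white stain-remover stick, 34 mm diameter, 75 mm tall, standing. Origin at its underside.
- scrub_brush: Bystander, to be left alone: scrubbing brush lying on the counter, 180 mm long. Origin at its underside.
- tablet_jar: Bystander, to be left alone: clear jar of tablets, 68 mm diameter, 85 mm tall. Origin at its underside.
- sheet_box: Bystander, to be left alone: cardboard box, 80 x 130 x 55 mm. Origin at its underside.
- detergent: Bystander, to be left alone: blue detergent bottle with orange cap, 90 mm diameter, 210 mm tall. Origin at its underside.
- peg_tray: Bystander, to be left alone: grey open tray of clothes pegs, 130 x 170 x 35 mm. Origin at its underside.
- lint_roller: Bystander, to be left alone: lint roller lying on the counter, about 190 mm long, 42 mm thick. Origin at its underside.

How it is judged:
By the outcome, as a careful person would: the job done as asked, in the order asked, and still so for the second after the job is handed in, with the robot touching nothing.
It also fails if it takes over 67 s, if anything falls off the work surface, if the arm or the gripper's body presses on something with over 40 N, if the wrist force passes 120 N, or if a joint passes its speed limit or range.

ROBOT

A 7-joint arm with a two-finger parallel gripper is mounted at the origin on the work surface. World frame = base frame: x ahead of the robot, y to its left, z up, the work surface at z = 0. Lengths are in m, angles in rad, forces in N, time in s.
With the tool pointing down it reaches from about 0.35 to 0.9 m from the base axis. Payload 7.2 kg.
Tool frame: the origin (TCP) lies on the centre line of the jaws, within the pads' length; the fingertips stand 25 mm ahead of it and the grasp point (between the pads) lies 6 mm ahead of it; z points along the fingers, y is the line along which they close (so a half turn about z gives the same grasp; the last joint's range is limited). The gripper opens to 88 mm and grips with 3 to 60 N. Pads are 20 mm wide; open, the fingers measure 115 mm over their backs; the gripper's body (75 mm by 178 mm) begins 61 mm behind the grasp point.
Start: joints at [1.043, 0.411, -0.013, 1.596, 0.006, 1.134, -0.082], TCP at [0.277, -0.56, 0.248] pointing down, gripper open.
Joint ranges: [-2.95, 2.95], [-0.29, 1.99], [-1.47, 1.44], [0.14, 2.54], [-1.03, 4.17], [0.13, 1.85], [-2.86, 2.86]. Speed limits (rad/s): [2.39, 2.39, 3.01, 3.01, 3.14, 3.14, 3.14].

INTERFACE

Orientations are given as a unit quaternion [w, x, y, z].
In Python, from station import ctrl gives the robot as it stands. The module is installed in compiled form; this text tells all that it offers.
- The arm moves only by the shell command python3 -m handwheel 'ROWS' [FORCE]. ROWS is a JSON object of lists of equal length, an entry for each row: "gripper": the gripper's target within -1 to 1 (shut at 1, half-way at 0, fully open at -1); "offset": the shift along the tool's x, y, z in cm, a list of three; "twist": the turn about the tool's z in rad. A call has 1 to 10 rows; each row shifts and turns the commanded pose from where the row before left it, along the tool's axes as they then stand; what a row does not reach is not made up. A row lasts 1/8 s, in which the tool goes at most 62.5 mm and 10.7 degrees, less where a joint would pass 70% of its speed; a pose out of reach is approached as far as the arm can. A call is refused whole if a number of a shift passes 6.25 or a number of a turn 0.188, either way. A call with a gripper value outside its range is refused whole. The fingers move at their own pace and stop on an object; FORCE is the grip in N (left out, the last holds). Time passes only in rows, so rows that do not move let the fingers close. It gives the time, the measured TCP pose, the force, the opening and the grip force at its end, in the units of the state.
- ctrl.sense(): the state, without advancing time (a new reading comes with each control period).
- ctrl.grab_frame(name): name is "side" or "top"; returns the picture (400x640x3 uint8, red, green, blue); there is no depth.
- ctrl.camera_params(name): a dict with "fov_y" (degrees; the focal length in pixels is half the picture's height over the tangent of half this angle, whatever the lens; pixels are square), "cx", "cy" (the principal point, pixels), "rvec" (rotation vector, rad) and "tvec" (3), from world to camera coordinates, as OpenCV has them. Camera axes: x right, y down, z forward; pixel columns grow to the right and rows downward; lengths in m; the calibration is good to about 2 mm. A picture is of the moment at which its call begins. camera_params takes no time and is no camera call.
- ctrl.sign_off(): hands the job in; it is judged then, once.
The state is a dict: "time_s": time; "joints": joint angles; "qd": joint speeds; "joint_torque": joint torques, N m; "tool_pos": TCP position; "eef_rot": TCP orientation; "contact_force": force on the tool from outside, world axes, zero at the start; "moment": the same for the moment, N m; "gripper_width": finger opening in m; "finger_force": force on a finger pad.
Only numpy, scipy, OpenCV 4.12 (cv2) and the standard library are available. Lean on these libraries where they do the work, as an engineer would, in place of code of your own. Each camera call takes 0.05 s, during which the arm holds its last target. There are 200 camera calls.

## Working session

There is one attempt and no reset: what is moved stays moved. The work goes in short steps, Python scripts to look and compute and a shell command to move; the robot and the scene stay as the last step left them, time stands still between calls to the robot, and variables do not carry over. Pictures are saved under pics/ and viewed, at most 10 in all, crops included, and the job is handed in when it is done.

```bash
mkdir -p pics; cat > h.py <<'E'
import numpy as np, cv2
from station import ctrl
from scipy.spatial.transform import Rotation as R
def cam(n):
    p=ctrl.camera_params(n); f=200/np.tan(np.radians(p['fov_y'])/2)
    K=np.array([[f,0,p['cx']],[0,f,p['cy']],[0,0,1.]]); Rm=cv2.Rodrigues(np.array(p['rvec'],float))[0]; t=np.array(p['tvec'],float).ravel()
    return K,Rm,t
def ray(n,u,v):
    K,Rm,t=cam(n); d=Rm.T@np.linalg.inv(K)@np.array([u,v,1.]); return -Rm.T@t,d/np.linalg.norm(d)
def onz(n,u,v,z):
    o,d=ray(n,u,v); return o+d*(z-o[2])/d[2]
def proj(n,P):
    K,Rm,t=cam(n); q=(K@(Rm@np.atleast_2d(P).T+t[:,None])).T; return q[:,:2]/q[:,2:]
def grab(n,name):
    im=ctrl.grab_frame(n); cv2.imwrite('pics/'+name+'.png',im[:,:,::-1]); return im
def tool():
    s=ctrl.sense(); q=s['eef_rot']; return np.array(s['tool_pos']),R.from_quat([q[1],q[2],q[3],q[0]])
E
python3 - <<'E'
from h import *
for n in('top','side'): 
    grab(n,n+'0'); print(ctrl.camera_params(n)); print(-cam(n)[1].T@cam(n)[2])
s=ctrl.sense(); print(s)
E
```

```text
{'fov_y': 47.02392587990035, 'cx': 316.83911176294765, 'cy': 199.63841381139474, 'rvec': array([ 2.15424703, -2.14164772,  0.12740431]), 'tvec': array([0.00283711, 0.58551962, 1.05323266])}
[ 0.44310934 -0.00763091  1.12059636]
{'fov_y': 53.87608520146251, 'cx': 322.9196472633474, 'cy': 200.2674901581978, 'rvec': array([ 0.75049196, -2.60433066,  1.11231703]), 'tvec': array([0.50427695, 0.25899979, 0.80289766])}
[0.21895755 0.60846352 0.74016925]
{'time_s': 0.1, 'joints': array([ 1.04280039,  0.41182374, -0.01272024,  1.59693588,  0.00560825,
        1.13431323, -0.08221389]), 'qd': array([ 6.12512093e-04, -2.09172121e-03, -7.05419283e-04, -2.48578249e-03,
       -2.51143728e-06, -4.02770164e-04,  1.99269430e-03]), 'joint_torque': array([ 2.08129532e-03, -5.89098573e+01,  6.43265750e-01, -2.91712993e+01,
       -5.38579992e-02,  1.44953988e-02,  1.22399606e-04]), 'tool_pos': array([ 0.27713941, -0.55973275,  0.24690074]), 'eef_rot': array([-6.89260617e-04,  9.73686978e-01,  2.27888455e-01, -2.15811143e-04]), 'contact_force': array([ 0.33996683,  0.4881982 , -0.87953469]), 'moment': array([ 0.00742698, -0.02389572, -0.04693695]), 'finger_force': 0.0, 'gripper_width': 0.0880280553508164}
```

View pics/top0.png

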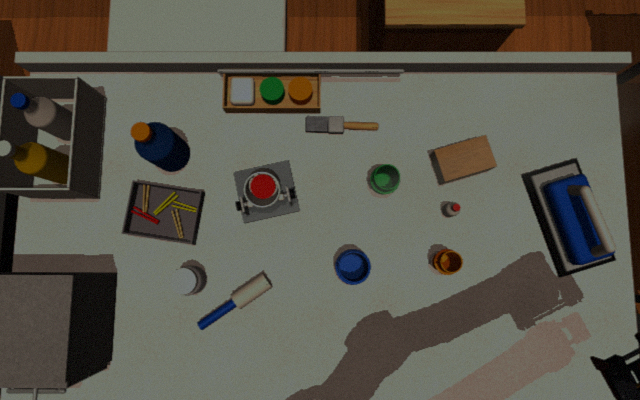

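View pics/side0.png

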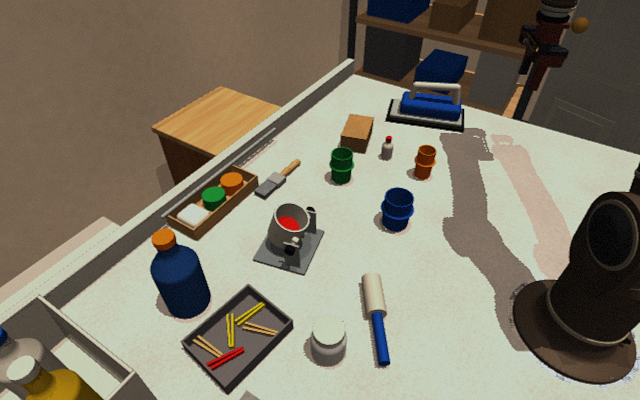

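The top view shows blue at (353,267), green at (384,180), orange at (448,262) and the tilting holder at (266,190) with black knobs at (240,206) and (291,190). The side view shows the same: blue (397,208), green (341,165), orange (425,161), cup mouth (289,225).

```bash
cat >> h.py <<'E'
HUE={'b':(105,125),'g':(55,85),'o':(3,18)}
def mask(im,k,c,w=60,smin=110,vmin=35):
    hsv=cv2.cvtColor(im,cv2.COLOR_RGB2HSV); lo,hi=HUE[k]
    m=cv2.inRange(hsv,(lo,smin,vmin),(hi,255,255)); z=np.zeros_like(m); u,v=map(int,c)
    z[max(v-w,0):v+w,max(u-w,0):u+w]=m[max(v-w,0):v+w,max(u-w,0):u+w]
    n,l,s,_=cv2.connectedComponentsWithStats(z); return l==1+np.argmax(s[1:,4])
def upright(n,m,R_,r_):
    # azimuth of axis from camera; range from far rim (z .09) and near foot (z 0)
    vs,us=np.nonzero(m); K,Rm,t=cam(n); o=-Rm.T@t
    d=(Rm.T@np.linalg.inv(K)@np.stack([us,vs,np.ones(len(us))])).T
    c=d.mean(0); a0=np.arctan2(c[1],c[0]); a=(np.arctan2(d[:,1],d[:,0])-a0+np.pi)%(2*np.pi)-np.pi
    az=a0+(a.min()+a.max())/2; e=np.hypot(d[:,0],d[:,1])/-d[:,2]
    return o[:2],az,e.max()*(o[2]-.09)-R_,e.min()*(o[2])+r_
E
python3 - <<'E'
from h import *
T,S=cv2.imread('pics/top0.png')[:,:,::-1],cv2.imread('pics/side0.png')[:,:,::-1]
T=np.ascontiguousarray(T);S=np.ascontiguousarray(S)
for k,ct,cs,R_,r_ in(('b',(353,267),(397,208),.035,.033),('g',(384,180),(341,165),.03,.028),('o',(448,262),(425,161),.025,.023)):
    P=[]
    for n,im,c in(('top',T,ct),('side',S,cs)):
        m=mask(im,k,c,35); o,az,f,nr=upright(n,m,R_,r_); u=np.array([np.cos(az),np.sin(az)])
        print(k,n,m.sum(),'az',round(az,3),'far',(o+f*u).round(4),'near',(o+nr*u).round(4)); P.append((o,u))
    A=np.stack([P[0][1],-P[1][1]],1); s=np.linalg.solve(A,P[1][0]-P[0][0]); print('cross',(P[0][0]+s[0]*P[0][1]).round(4))
a=cv2.resize(T[140:240,216:316],(400,400),interpolation=cv2.INTER_CUBIC);b=cv2.resize(S[180:280,240:340],(400,400),interpolation=cv2.INTER_CUBIC)
c=np.hstack([a,b]); c=cv2.convertScaleAbs(c,alpha=1.6); cv2.imwrite('pics/crop0.png',c[:,:,::-1])
E
```

```text
b top 830 az -1.765 far [ 0.4293 -0.0781] near [ 0.4306 -0.0712]
b side 1042 az -1.276 far [ 0.4263 -0.0751] near [ 0.4278 -0.0801]
cross [ 0.4285 -0.0823]
g top 316 az -0.651 far [ 0.6319 -0.1516] near [ 0.6371 -0.1555]
g side 603 az -1.076 far [ 0.6288 -0.1514] near [ 0.6326 -0.1586]
cross [ 0.6267 -0.1476]
o top 470 az -1.574 far [ 0.4421 -0.2918] near [ 0.4421 -0.2946]
o side 578 az -1.332 far [ 0.4386 -0.2922] near [ 0.439  -0.2938]
cross [ 0.4421 -0.3066]
```

View pics/crop0.png

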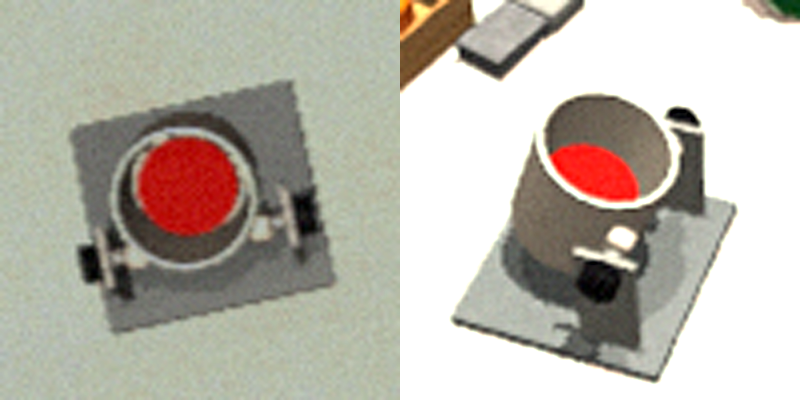

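The crop shows the mouth facing down in the picture (towards the robot), with the red plate inside. In the crop the rim ellipse is at about (184,197) in the top half and (609,152) in the side half. The knobs are at (88,264)/(305,214) and (600,282)/(684,115).

```bash
cat >> h.py <<'E'
def interior(im,seed,box,thr):
    u0,v0,u1,v1=box; c=cv2.resize(im[v0:v1,u0:u1],None,fx=4,fy=4,interpolation=cv2.INTER_CUBIC)
    g=c.min(2); dark=((g<thr)).astype(np.uint8); n,l=cv2.connectedComponents(dark,connectivity=4)
    m=(l==l[(seed[1]-v0)*4,(seed[0]-u0)*4]).astype(np.uint8)
    h=max(cv2.findContours(m,cv2.RETR_EXTERNAL,cv2.CHAIN_APPROX_NONE)[0],key=cv2.contourArea)
    e=cv2.fitEllipse(cv2.convexHull(h)); cc=(np.array(e[0])+.5)/4-.5+[u0,v0]
    pts=cv2.ellipse2Poly((int(e[0][0]*1),int(e[0][1])),(1,1),0,0,360,10) # unused shape
    a=np.radians(np.arange(0,360,10)); r=np.radians(e[2]); ax=np.array(e[1])/2/4
    P=cc+np.stack([ax[0]*np.cos(a)*np.cos(r)-ax[1]*np.sin(a)*np.sin(r),ax[0]*np.cos(a)*np.sin(r)+ax[1]*np.sin(a)*np.cos(r)],1)
    return cc,ax,e[2],P
def tri(a,b):
    (o1,d1),(o2,d2)=ray('top',*a),ray('side',*b); s=np.linalg.lstsq(np.stack([d1,-d2],1),o2-o1,rcond=None)[0]
    p,q=o1+s[0]*d1,o2+s[1]*d2; return (p+q)/2,np.linalg.norm(p-q)
E
sed -i '/unused shape/d' h.py
python3 - <<'E'
from h import *
T,S=[np.ascontiguousarray(cv2.imread(f'pics/{n}0.png')[:,:,::-1]) for n in('top','side')]
f=lambda x,y,u,v:((x+.5)/4-.5+u,(y+.5)/4-.5+v)
k1=tri(f(88,264,216,140),f(200,282,240,180));k2=tri(f(305,214,216,140),f(284,115,240,180)); print('knobs',k1,k2)
dy=k1[0]-k2[0]; yaw=np.arctan2(-dy[0],dy[1]); print('yaw',yaw,'len',np.linalg.norm(dy))
fc=[onz('top',*f(*p,216,140),.006)[:2] for p in((70,128),(293,82),(335,283),(115,332))]; fc=np.array(fc); e=fc[0]+fc[3]-fc[1]-fc[2]; print('foot',fc.mean(0),'yaw',np.arctan2(-e[0],e[1]),np.linalg.norm(fc[0]-fc[1]),np.linalg.norm(fc[1]-fc[2]))
for thr in(100,115,130,145,160):
  try:
    t=interior(T,(262,187),(216,140,316,240),thr); s=interior(S,(288,222),(240,180,340,280),thr)
    C,gap=tri(t[0],s[0]); print(thr,t[0].round(1),t[1].round(1),s[0].round(1),s[1].round(1),'C',C.round(4),round(gap,4))
    y=np.array([-np.sin(yaw),np.cos(yaw),0])
    for n,P in(('top',t[3]),('side',s[3])):
      best=[]
      for th in np.arange(.2,.75,.02):
        z=np.array([-np.sin(th)*np.cos(yaw),-np.sin(th)*np.sin(yaw),np.cos(th)]); x=np.cross(y,z)
        o=ray(n,0,0)[0]; D=np.array([ray(n,*p)[1] for p in P]); q=o+D*(((C-o)@z)/(D@z))[:,None]-C
        ab=np.stack([q@x,q@y],1); e=cv2.fitEllipse((ab*1e5).astype(np.float32)); ra=np.ptp(ab,0)/2; best.append((abs(np.log(ra[0]/ra[1])),th,ra.round(4)))
      print(n,min(best,key=lambda b:b[0]))
  except Exception as ex: print(thr,ex)
E
python3 -m handwheel '{"gripper":[-1],"offset":[[0,0,0]],"twist":[0]}' 20
```

```text
knobs (array([0.56487829, 0.18742381, 0.07167763]), np.float64(0.003108424742593875)) (array([0.59311976, 0.06221765, 0.0787395 ]), np.float64(0.003987328944716781))
yaw 0.22184716462730839 len 0.1285458410609489
foot [0.61053113 0.13060641] yaw 0.21870086141582298 0.14058186778722628 0.12791924484359435
100 [266.2 191.6] [36.  39.7] [291.3 216.5] [12.8 16.4] C [0.5989 0.1215 0.0982] 0.0078
top (np.float64(0.09952242950779831), np.float64(0.2), array([0.0893, 0.0808]))
side (np.float64(0.000280977514986636), np.float64(0.3999999999999999), array([0.0368, 0.0367]))
115 [265.3 189.7] [65.8 76. ] [291.3 216.5] [12.9 16.6] C [0.601  0.1225 0.0984] 0.0033
115 time passes only in moves, steps and waits
130 OpenCV(4.12.0) /io/opencv/modules/imgproc/src/shapedescr.cpp:361: error: (-201:Incorrect size of input array) There should be at least 5 points to fit the ellipse in function 'fitEllipseNoDirect'

145 OpenCV(4.12.0) /io/opencv/modules/imgproc/src/shapedescr.cpp:361: error: (-201:Incorrect size of input array) There should be at least 5 points to fit the ellipse in function 'fitEllipseNoDirect'

160 OpenCV(4.12.0) /io/opencv/modules/imgproc/src/shapedescr.cpp:361: error: (-201:Incorrect size of input array) There should be at least 5 points to fit the ellipse in function 'fitEllipseNoDirect'

time_s: 0.22
tool_pos: [0.2772, -0.5599, 0.2472]
eef_rot: [-0.0, 0.974, 0.228, -0.0]
contact_force: [-0.8, 0.7, 0.1]
gripper_width: 0.0879
finger_force: 0.0
```

```bash
sed -i 's/^def cam(n):/import functools\n@functools.cache\ndef cam(n):/' h.py
python3 - <<'E'
from h import *
T=np.ascontiguousarray(cv2.imread('pics/top0.png')[:,:,::-1])
C,g=tri((261.6,189.2),(291.3,216.5)); print('C',C,g)
# foot-plane symmetry: lateral coordinate of C in holder frame
yaw=.22; xh=np.array([np.cos(yaw),np.sin(yaw)]); yh=np.array([-xh[1],xh[0]])
d=C[:2]-[.6105,.1306]; print('rel foot',d@xh,d@yh)
k=(np.array([.5649,.1874])+[.5931,.0622])/2-[.6105,.1306]; print('pivot rel',k@xh,k@yh)
for th in(.35,.4,.45,.5):
    print(th,'C from pivot', k@xh+.03*np.cos(th)-.03*np.sin(th), .0752+.03*np.cos(th)+.03*np.sin(th))
# outer rim ellipse in top: extremes
P=[(110,198),(258,198),(184,127),(184,270)]
for th in(.3,.4,.5):
    z=np.array([-np.sin(th)*xh[0],-np.sin(th)*xh[1],np.cos(th)])
    q=[]
    for p in P:
        o,dd=ray('top',(p[0]+.5)/4-.5+216,(p[1]+.5)/4-.5+140); q.append(o+dd*((C-o)@z)/(dd@z)-C)
    print(th,np.linalg.norm(q,axis=1).round(4))
p,r=tool(); print(p,r.as_matrix().round(3))
E
```

```text
C [0.59888743 0.12877584 0.1059357 ] 0.0014011937625898706
rel foot -0.011730760355324438 0.0007540140863212157
pivot rel -0.032006501467783194 0.0012140279209299039
0.35 C from pivot -0.01411225430602537 0.11366811560908491
0.4 C from pivot -0.01605722191695616 0.11451438008934607
0.45 C from pivot -0.018042054420539792 0.11526237909391722
0.5 C from pivot -0.020061790769198104 0.11591024301483727
0.3 [0.0413 0.041  0.0406 0.0401]
0.4 [0.0412 0.041  0.0412 0.041 ]
0.5 [0.0412 0.041  0.0423 0.0424]
[ 0.27721818 -0.55987841  0.2471699 ] [[ 0.896  0.444 -0.   ]
 [ 0.444 -0.896  0.001]
 [-0.    -0.001 -1.   ]]
```

Mouth at (0.598, 0.128, 0.107), tilt about 0.40, holder yaw 0.22. The tool can only turn about the vertical, so I will make each cup lean in a light grip, pivoting about the pad line.

```bash
python3 -m handwheel '{"gripper":[-1,-1,-1,-1,-1,-1,-1,-1,-1,-1],"offset":[[0,0,0],[0,0,0],[2.8,-4.9,0],[2.8,-4.9,0],[2.8,-4.9,0],[2.8,-4.9,0],[2.8,-4.9,0],[2.8,-4.9,0],[2.8,-4.9,0],[2.8,-4.9,0]],"twist":[0.12,0.12,0,0,0,0,0,0,0,0]}' 8; python3 - <<'E'
from h import *
p,r=tool(); M=r.as_matrix(); print(M.round(3)); D=np.array([.428,-.077,.088])-p; print((M.T@D*100).round(2))
E
```

```text
time_s: 1.48
tool_pos: [0.4108, -0.127, 0.2479]
eef_rot: [0.0, 0.994, 0.11, 0.0]
contact_force: [0.8, -1.0, -0.2]
gripper_width: 0.088
finger_force: 0.0
[[ 0.976  0.218  0.001]
 [ 0.218 -0.976 -0.   ]
 [ 0.001  0.001 -1.   ]]
[ 2.76 -4.51 15.99]
```

```bash
python3 -m handwheel '{"gripper":[-1,-1,-1,-1,-1,-1,0.2,0.2,0.2,0.2],"offset":[[2.8,-4.5,0],[0,0,4],[0,0,4],[0,0,4],[0,0,3],[0,0,1],[0,0,0],[0,0,0],[0,0,0],[0,0,0]],"twist":[0,0,0,0,0,0,0,0,0,0]}' 8; python3 - <<'E'
from h import *
T=grab('top','top1');S=grab('side','side1'); p,r=tool(); print(p)
c=np.vstack([T[200:320,270:430],S[140:260,320:480]]); cv2.imwrite('pics/c1.png',cv2.resize(cv2.convertScaleAbs(np.hstack([T[210:310,290:415],S[150:250,335:460]]),alpha=1.6),(800,320))[:,:,::-1])
for n,c in(('top',(353,262)),('side',(397,210))):
    print(proj(n,[[.428,-.077,.09],[.428,-.077,.0]]).round(1))
E
```

```text
time_s: 2.72
tool_pos: [0.4288, -0.0786, 0.0886]
eef_rot: [0.0, 0.994, 0.11, 0.001]
contact_force: [0.2, 0.7, 6.3]
gripper_width: 0.0688
finger_force: 8.0
[ 0.42884031 -0.07858881  0.08854392]
[[353.7 267.2]
 [351.1 266.7]]
[[398.6 196.3]
 [393.8 221.8]]
```

View pics/c1.png

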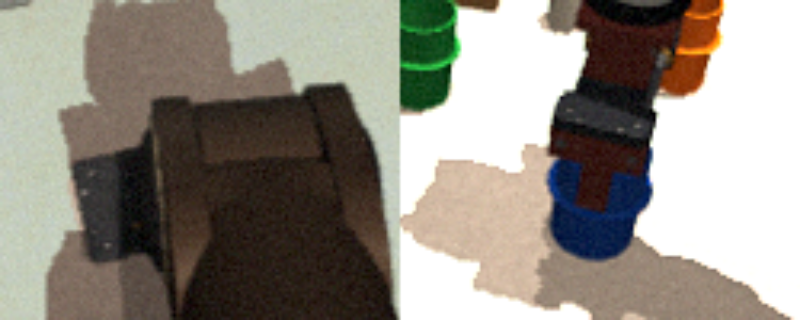

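The view shows blue between the fingers, with the near finger centred on the cup to about 1–2 mm. Next I lift and carry it over the big cup.

```bash
python3 -m handwheel '{"gripper":[0.2,0.2,0.2,0.2,0.2,0.2,0.2,0.2,0.2,0.2],"offset":[[0,0,-2],[0,0,-4],[0,0,-5],[0,0,-5],[4,-3.0,0],[4.5,-3.3,0],[4.5,-3.3,0],[4.5,-3.3,0],[4.6,-3.6,0],[0,0,0]],"twist":[0,0,0,0,0,0,0,0,0,0]}' 8; python3 - <<'E'
from h import *
S=grab('side','side2'); p,r=tool(); print(p)
a=proj('side',[p-[0,0,.0385]])[0]; print('axis collar px',a)
m=mask(S,'b',a,60); o,az,_,_=upright('side',m,0,0); u=np.array([np.cos(az),np.sin(az)])
d=p[:2]-o; print('cup lateral from tool (right of view +):',(u[0]*d[1]-u[1]*d[0]), m.sum())
# row-wise centers
vs,us=np.nonzero(m); print(us.min(),us.max(),vs.min(),vs.max())
cv2.imwrite('pics/c2.png',cv2.resize(cv2.convertScaleAbs(S[100:280,200:400],alpha=1.6),(600,540))[:,:,::-1])
E
```

```text
time_s: 4.08
tool_pos: [0.6085, 0.1352, 0.2466]
eef_rot: [-0.001, 0.994, 0.112, -0.0]
contact_force: [-1.2, 0.7, -1.4]
gripper_width: 0.0685
finger_force: 8.0
[0.60763204 0.13247826 0.24660117]
axis collar px [283.93681053 181.40858484]
cup lateral from tool (right of view +): -0.0020029278071703738 1167
264 302 158 210
```

View pics/c2.png

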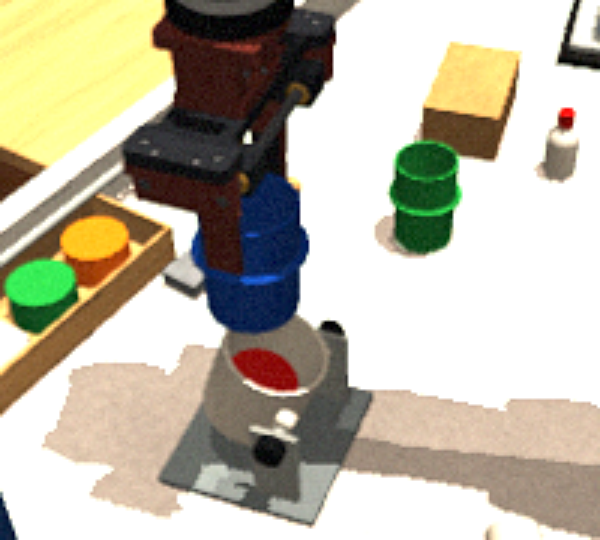

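The picture shows blue hanging upright in the grip over the mouth, with its foot about over the rim. Next I touch its far foot edge on the high far rim.

```bash
python3 -m handwheel '{"gripper":[0.2,0.2,0.2,0.2,0.2],"offset":[[0.1,0.2,1.5],[0,0,1.5],[0,0,0.3],[0,0,0.3],[0,0,0.0]],"twist":[0,0,0,0,0]}' 8
```

```text
time_s: 4.75
tool_pos: [0.6091, 0.1287, 0.2118]
eef_rot: [0.0, 0.994, 0.11, 0.0]
contact_force: [0.1, 0.2, -0.5]
gripper_width: 0.0685
finger_force: 8.0
```

```bash
python3 -m handwheel '{"gripper":[0.2,0.2,0.2],"offset":[[0,0,0.2],[0,0,0.2],[0,0,0]],"twist":[0,0,0]}' 8; python3 -m handwheel '{"gripper":[0.2,0.2,0.2,0.2,0.2],"offset":[[-0.76,0,0.3],[-0.72,0,0.36],[-0.68,0,0.43],[-0.64,0,0.5],[0,0,0]],"twist":[0,0,0,0,0]}' 8; python3 - <<'E'
from h import *
S=grab('side','side3'); p,r=tool(); print(p)
cv2.imwrite('pics/c3.png',cv2.resize(cv2.convertScaleAbs(S[130:260,220:360],alpha=1.6),(560,520),interpolation=cv2.INTER_CUBIC)[:,:,::-1])
E
```

```text
time_s: 5.12
tool_pos: [0.6096, 0.129, 0.2087]
eef_rot: [0.0, 0.994, 0.11, 0.001]
contact_force: [-1.3, -0.3, 4.6]
gripper_width: 0.0685
finger_force: 8.0
time_s: 5.75
tool_pos: [0.5805, 0.1236, 0.1916]
eef_rot: [-0.0, 0.994, 0.11, -0.0]
contact_force: [-2.5, 1.8, 4.3]
gripper_width: 0.0686
finger_force: 8.0
[0.5807602  0.1236598  0.19169801]
```

View pics/c3.png

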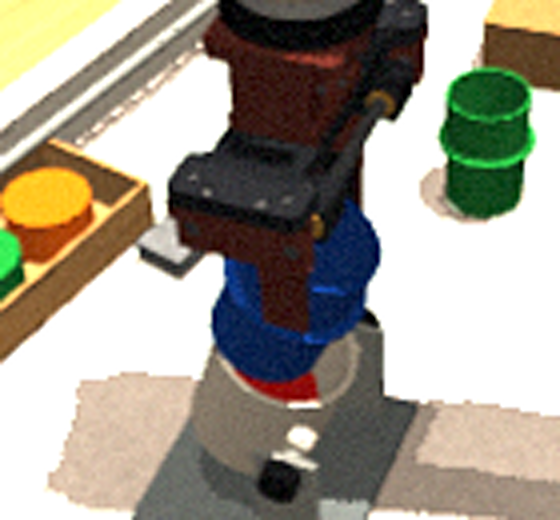

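The cup now leans about like the mouth, with its far foot edge on the far rim. I measure its axis in the picture relative to the mouth axis.

```bash
cat >> h.py <<'E'
C0=np.array([.598,.128,.107]); YAW=.22; TH=.40
XH=np.array([np.cos(YAW),np.sin(YAW),0]); YH=np.array([-XH[1],XH[0],0]); N=-np.sin(TH)*XH+np.array([0,0,np.cos(TH)]); U=np.cross(YH,N)
def profile(im,k,bins=3,**kw):
    a=proj('side',[C0,C0+.05*N]); d=a[1]-a[0]; px=np.linalg.norm(d)/50; d/=np.linalg.norm(d); b=np.array([-d[1],d[0]])
    g=cv2.resize(im,None,fx=4,fy=4,interpolation=cv2.INTER_CUBIC); m=mask(g,k,(a[0]+d*12)*4,160,**kw)
    vs,us=np.nonzero(m); q=np.stack([(us+.5)/4-.5,(vs+.5)/4-.5],1)-np.array([291.3,216.5]); s,w=q@d,q@b
    pu=proj('side',[C0,C0+.01*U,C0+.01*YH,C0+.01*N]); J=[((p-pu[0])@d,(p-pu[0])@b) for p in pu[1:]]
    print('px per 10mm of U,YH,N (s,w):',np.round(J,2))
    for lo in np.arange(-20,45,bins):
        i=(s>=lo)&(s<lo+bins)
        if i.sum()>30: print('s %.1f  w %.2f..%.2f mid %.2f wid %.2f'%(lo+bins/2,w[i].min(),w[i].max(),(w[i].min()+w[i].max())/2,np.ptp(w[i])))
E
python3 - <<'E'
from h import *
S=np.ascontiguousarray(cv2.imread('pics/side3.png')[:,:,::-1]); profile(S,'b')
E
```

```text
px per 10mm of U,YH,N (s,w): [[-0.03 -4.5 ]
 [-3.53  0.02]
 [ 2.84 -0.  ]]
s -9.5  w -15.41..1.84 mid -6.78 wid 17.24
s -6.5  w -18.61..5.57 mid -6.52 wid 24.19
s -3.5  w -20.02..7.21 mid -6.41 wid 27.23
s -0.5  w -20.87..7.60 mid -6.64 wid 28.47
s 2.5  w -21.04..7.77 mid -6.63 wid 28.81
s 5.5  w -21.45..8.35 mid -6.55 wid 29.80
s 8.5  w -23.54..10.50 mid -6.52 wid 34.05
s 11.5  w -24.54..11.80 mid -6.37 wid 36.34
s 14.5  w -19.59..12.44 mid -3.58 wid 32.02
s 17.5  w -4.14..12.43 mid 4.14 wid 16.57
s 20.5  w -4.43..10.96 mid 3.27 wid 15.39
s 23.5  w -6.52..9.55 mid 1.52 wid 16.07
s 26.5  w -7.02..9.47 mid 1.22 wid 16.49
s 29.5  w -4.50..9.25 mid 2.37 wid 13.74
s 32.5  w -4.53..8.55 mid 2.01 wid 13.08
s 35.5  w -4.46..6.71 mid 1.13 wid 11.17
s 38.5  w -5.90..2.61 mid -1.65 wid 8.50
```

The axis is parallel to the mouth's to within 0.02 rad and sits 14.5 mm too far along U. I back off 5 mm, shift over and insert 20 mm.

```bash
python3 -m handwheel '{"gripper":[0.2,0.2,0.2,0.2,0.2,0.2,0.2],"offset":[[-0.2,0,-0.46],[0,0,0],[-0.67,0,0.28],[-0.67,0,0.28],[0.2,0,0.46],[0,0,0],[0,0,0]],"twist":[0,0,0,0,0,0,0]}' 15; python3 - <<'E'
from h import *
S=grab('side','side4'); profile(S,'b'); p,_=tool(); print(p,(p-C0)@XH,(p-C0)@YH)
E
```

```text
time_s: 6.68
tool_pos: [0.5689, 0.1199, 0.1861]
eef_rot: [-0.0, 0.994, 0.11, 0.0]
contact_force: [0.2, -0.8, -0.6]
gripper_width: 0.0683
finger_force: 15.0
px per 10mm of U,YH,N (s,w): [[-0.03 -4.5 ]
 [-3.53  0.02]
 [ 2.84 -0.  ]]
s -9.5  w -8.46..7.32 mid -0.57 wid 15.78
s -6.5  w -12.57..11.06 mid -0.75 wid 23.63
s -3.5  w -14.53..13.13 mid -0.70 wid 27.66
s -0.5  w -15.04..13.77 mid -0.63 wid 28.81
s 2.5  w -15.11..13.94 mid -0.58 wid 29.05
s 5.5  w -15.02..14.39 mid -0.31 wid 29.42
s 8.5  w -16.94..16.89 mid -0.02 wid 33.83
s 11.5  w -17.85..18.18 mid 0.17 wid 36.03
s 14.5  w -13.20..18.52 mid 2.66 wid 31.72
s 17.5  w 3.09..18.20 mid 10.65 wid 15.11
s 20.5  w 3.29..17.44 mid 10.37 wid 14.15
s 23.5  w 1.32..15.94 mid 8.63 wid 14.62
s 26.5  w 0.45..15.83 mid 8.14 wid 15.37
s 29.5  w 2.67..15.79 mid 9.23 wid 13.13
s 32.5  w 2.53..15.28 mid 8.91 wid 12.75
s 35.5  w 2.65..12.98 mid 7.81 wid 10.33
s 38.5  w 1.23..8.99 mid 5.11 wid 7.76
[0.56891666 0.11985996 0.18615589] -0.03015875061310232 -0.001596996332118887
```

```bash
python3 -m handwheel '{"gripper":[0.2,0.2,0.2,0.2,0.2,0.2],"offset":[[-0.1,-0.12,0],[0.2,0,0.46],[0.2,0,0.46],[0.2,0,0.46],[0.2,0,0.46],[0,0,0]],"twist":[0,0,0,0,0,0]}' 15; python3 - <<'E'
from h import *
S=grab('side','side5'); profile(S,'b'); p,_=tool(); print(p,(p-C0)@XH,(p-C0)@YH)
E
```

```text
time_s: 7.48
tool_pos: [0.5752, 0.1225, 0.1671]
eef_rot: [0.0, 0.994, 0.11, -0.0]
contact_force: [0.2, 0.1, -1.3]
gripper_width: 0.0687
finger_force: 15.0
px per 10mm of U,YH,N (s,w): [[-0.03 -4.5 ]
 [-3.53  0.02]
 [ 2.84 -0.  ]]
s -12.5  w -7.95..6.62 mid -0.66 wid 14.58
s -9.5  w -12.61..11.70 mid -0.46 wid 24.31
s -6.5  w -14.24..13.98 mid -0.13 wid 28.22
s -3.5  w -14.41..14.49 mid 0.04 wid 28.90
s -0.5  w -14.82..14.98 mid 0.08 wid 29.80
s 2.5  w -16.45..17.13 mid 0.34 wid 33.58
s 5.5  w -16.48..18.64 mid 1.08 wid 35.12
s 8.5  w 3.81..18.94 mid 11.37 wid 15.13
s 11.5  w 3.77..19.00 mid 11.39 wid 15.22
s 14.5  w 2.76..18.15 mid 10.45 wid 15.39
s 17.5  w 0.92..16.49 mid 8.70 wid 15.57
s 20.5  w 1.23..16.32 mid 8.77 wid 15.09
s 23.5  w 3.07..15.94 mid 9.50 wid 12.88
s 26.5  w 3.08..15.31 mid 9.20 wid 12.23
s 29.5  w 2.42..12.79 mid 7.60 wid 10.37
s 32.5  w 1.54..8.46 mid 5.00 wid 6.92
[0.57521148 0.12247585 0.16744558] -0.023444792902633283 -0.0004178766882665264
```

```bash
python3 -m handwheel '{"gripper":[0.2,0.2,0.2,0.2,0.2],"offset":[[0,0,0],[0.2,0,0.46],[0.2,0,0.46],[0,0,0],[0,0,0]],"twist":[0,0,0,0,0]}' 30; python3 -m handwheel '{"gripper":[0.2,0.2,0.2],"offset":[[0.2,0,0.46],[0,0,0],[0,0,0]],"twist":[0,0,0]}' 30
```

```text
time_s: 8.15
tool_pos: [0.5792, 0.1234, 0.1585]
eef_rot: [0.0, 0.994, 0.11, -0.0]
contact_force: [-0.1, 0.9, -0.4]
gripper_width: 0.0682
finger_force: 30.0
time_s: 8.52
tool_pos: [0.5811, 0.1239, 0.1538]
eef_rot: [-0.0, 0.994, 0.11, -0.0]
contact_force: [0.3, 0.1, -1.1]
gripper_width: 0.0683
finger_force: 30.0
```

```bash
python3 -m handwheel '{"gripper":[0.2,0.2,0.2,0.2],"offset":[[0.12,0,0.28],[0.12,0,0.28],[0,0,0],[0,0,0]],"twist":[0,0,0,0]}' 30; python3 -m handwheel '{"gripper":[0.2,0.2,0.2,0.2],"offset":[[0.08,0,0.18],[0.08,0,0.18],[0,0,0],[0,0,0]],"twist":[0,0,0,0]}' 30
```

```text
time_s: 9.02
tool_pos: [0.5835, 0.1245, 0.1487]
eef_rot: [-0.0, 0.994, 0.11, 0.0]
contact_force: [-3.3, -0.7, 5.2]
gripper_width: 0.0683
finger_force: 30.0
time_s: 9.52
tool_pos: [0.5848, 0.1249, 0.1452]
eef_rot: [0.0, 0.994, 0.11, -0.0]
contact_force: [-4.7, -0.3, 5.7]
gripper_width: 0.0682
finger_force: 30.0
```

```bash
python3 -m handwheel '{"gripper":[0.2,0.2,0.2,0.2],"offset":[[0.07,0,0.18],[0.07,0,0.18],[0,0,0],[0,0,0]],"twist":[0,0,0,0]}' 30; python3 - <<'E'
from h import *
S=grab('side','side6'); p,_=tool(); print(p,(p-C0)@N)
cv2.imwrite('pics/c6.png',cv2.resize(cv2.convertScaleAbs(S[140:250,230:350],alpha=1.6),(600,550),interpolation=cv2.INTER_CUBIC)[:,:,::-1])
E
```

```text
time_s: 10.02
tool_pos: [0.587, 0.1254, 0.1423]
eef_rot: [-0.0, 0.994, 0.11, 0.001]
contact_force: [-2.9, 0.8, 9.6]
gripper_width: 0.0679
finger_force: 30.0
[0.5870394  0.12533676 0.14230468] 0.036909477784403205
```

View pics/c6.png

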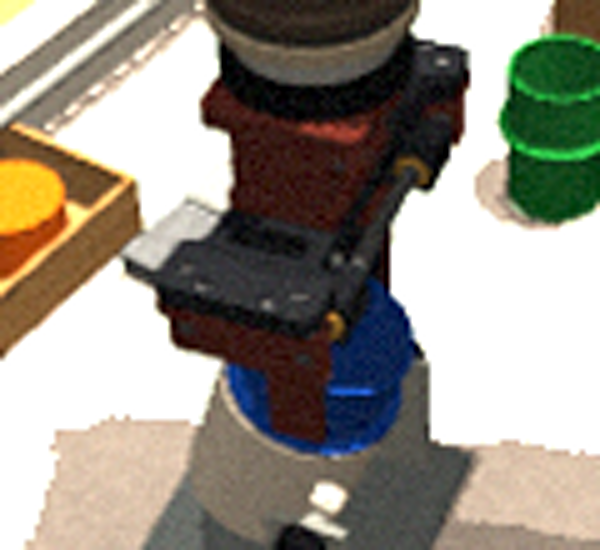

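The collar is about 2 mm above the rim, and a thin white crescent shows at the left (250,420). I push on in 1 mm steps.

```bash
python3 -m handwheel '{"gripper":[0.2,0.2,0.2],"offset":[[0.04,0,0.1],[0,0,0],[0,0,0]],"twist":[0,0,0]}' 30;  python3 -m handwheel '{"gripper":[0.2,0.2,0.2],"offset":[[0.04,0,0.1],[0,0,0],[0,0,0]],"twist":[0,0,0]}' 30
```

```text
time_s: 10.45
tool_pos: [0.5878, 0.1255, 0.1418]
eef_rot: [-0.0, 0.994, 0.11, 0.001]
contact_force: [-2.7, -0.9, 12.9]
gripper_width: 0.0684
finger_force: 30.0
time_s: 10.82
tool_pos: [0.5884, 0.1256, 0.1414]
eef_rot: [-0.0, 0.994, 0.11, 0.002]
contact_force: [-4.8, -0.4, 15.3]
gripper_width: 0.0682
finger_force: 30.0
```

```bash
python3 -m handwheel '{"gripper":[0.2,0.2,0.2],"offset":[[0.02,0,0.05],[0,0,0],[0,0,0]],"twist":[0,0,0]}' 30
```

```text
time_s: 11.2
tool_pos: [0.5884, 0.1257, 0.1413]
eef_rot: [0.0, 0.994, 0.11, 0.002]
contact_force: [-7.6, -0.8, 20.5]
gripper_width: 0.068
finger_force: 30.0
```

```bash
python3 -m handwheel '{"gripper":[0.2,0.2,-1,-1,-1,-1,-1,-1,-1,-1],"offset":[[-0.09,0,-0.22],[0,0,0],[0,0,0],[0,0,0],[0,0,-3],[0,0,-5],[0,0,-3],[0,5,0],[-0.9,5.5,0],[-0.9,5.5,0]],"twist":[0,0,0,0,0,0,0,0,0,0]}' 30; python3 - <<'E'
from h import *
T=grab('top','top7');S=grab('side','side7')
f=lambda c:cv2.resize(cv2.convertScaleAbs(c,alpha=1.6),(400,400),interpolation=cv2.INTER_CUBIC)
cv2.imwrite('pics/c7.png',np.hstack([f(T[140:240,216:316]),f(S[160:260,240:340])])[:,:,::-1])
# fresh green position
m=mask(S,'g',(341,165),35);print(upright('side',m,.03,.028),m.sum())
E
```

```text
time_s: 12.45
tool_pos: [0.6037, -0.0367, 0.2505]
eef_rot: [0.0, 0.994, 0.11, -0.0]
contact_force: [0.9, -0.4, 0.7]
gripper_width: 0.0878
finger_force: 0.0
(array([0.21895755, 0.60846352]), np.float64(-1.0762247598398742), np.float64(0.8633691768795366), np.float64(0.8714672761403441)) 646
```

View pics/c7.png

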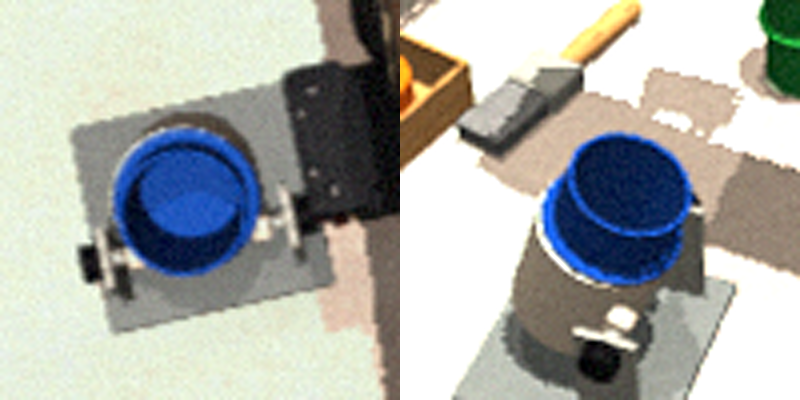

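Blue sits evenly with its collar against the white rim, and the big cup's outline is unchanged. Next is green.

```bash
python3 -m handwheel '{"gripper":[-1,-1,-1,-1,-1,-1,-1,0.6,0.6,0.6],"offset":[[0,6,0],[0,6,0],[0,0,5],[0,0,5],[0,0,4],[0,0,2.2],[0,0,0],[0,0,0],[0,0,0],[0,0,0]],"twist":[0,0,0,0,0,0,0,0,0,0]}' 8; python3 -m handwheel '{"gripper":[0.6,0.6,0.6,0.6,0.6,0.6,0.6,0.6,0.6,0.6],"offset":[[0,0,0],[0,0,-2],[0,0,-4],[0,0,-5],[0,0,-5],[0.6,-5,0],[0.6,-5,0],[0.6,-5,0],[0.6,-5,0],[0,0,0]],"twist":[0,0,0,0,0,0,0,0,0,0]}' 8
```

```text
time_s: 13.8
tool_pos: [0.6305, -0.1524, 0.09]
eef_rot: [0.0, 0.994, 0.11, 0.001]
contact_force: [-0.4, -0.8, 0.8]
gripper_width: 0.0613
finger_force: 0.2
time_s: 15.05
tool_pos: [0.6088, 0.0542, 0.2505]
eef_rot: [-0.001, 0.994, 0.114, 0.001]
contact_force: [0.3, 0.2, 0.2]
gripper_width: 0.0608
finger_force: 8.0
```

```bash
python3 -m handwheel '{"gripper":[0.6,0.6,0.6,0.6,0.6],"offset":[[0,0,-2],[0,-3.7,0],[0.1,-3.7,0],[0,0,0],[0,0,0]],"twist":[0,0,0,0,0]}' 8; python3 - <<'E'
from h import *
S=grab('side','side8'); p,r=tool(); print(p,(p-C0)@XH,(p-C0)@YH)
a=proj('side',[p-[0,0,.04]])[0]; m=mask(S,'g',a,40); o,az,_,_=upright('side',m,0,0); u=np.array([np.cos(az),np.sin(az)])
d=p[:2]-o; print('lateral',(u[0]*d[1]-u[1]*d[0]), m.sum())
cv2.imwrite('pics/c8.png',cv2.resize(cv2.convertScaleAbs(S[110:240,220:360],alpha=1.6),(560,520),interpolation=cv2.INTER_CUBIC)[:,:,::-1])
b=proj('side',[C0+.04*N]); print('blue mouth px',b, 'measured ~297.5,206')
E
```

```text
time_s: 15.68
tool_pos: [0.5949, 0.1193, 0.2694]
eef_rot: [0.001, 0.994, 0.109, 0.0]
contact_force: [0.3, -0.1, -1.3]
gripper_width: 0.0606
finger_force: 8.0
[0.59504256 0.11887042 0.26921153] -0.004878505267735991 -0.008264129486428979
lateral -0.0005065378256395303 889
blue mouth px [[297.32384362 205.94347485]] measured ~297.5,206
```

View pics/c8.png

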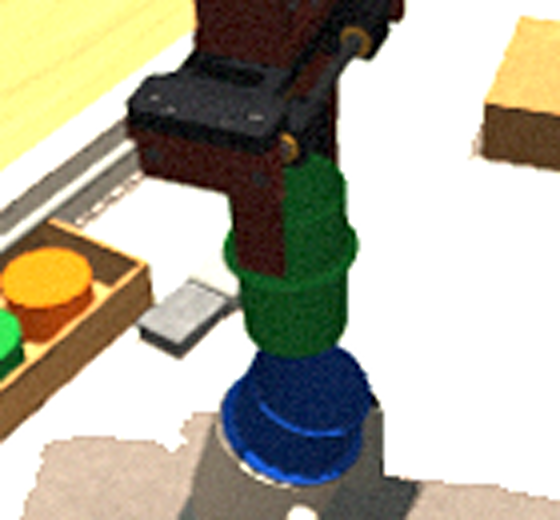

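The picture shows green hanging upright above the seated blue cup, and blue's mouth is where it should be when home: predicted (297.3,205.9), seen (297.5,206).

```bash
python3 -m handwheel '{"gripper":[0.6,0.6,0.6,0.6,0.6,0.6,0.6],"offset":[[0,-0.8,0],[0,0,1],[0,0,0.8],[0,0,0.2],[0,0,0.2],[0,0,0.2],[0,0,0]],"twist":[0,0,0,0,0,0,0]}' 8; python3 - <<'E'
from h import *
p,r=tool(); print(p,(p-C0)@XH,(p-C0)@YH)
E
```

```text
time_s: 16.6
tool_pos: [0.5934, 0.1285, 0.246]
eef_rot: [0.0, 0.994, 0.11, 0.001]
contact_force: [-1.0, -1.1, 4.6]
gripper_width: 0.0604
finger_force: 8.0
[0.59337176 0.12849645 0.24602794] -0.004408351514513355 0.0014945010801210783
```

Contact is felt at 4.6 N, as expected. Next, the tilting arc.

```bash
python3 -m handwheel '{"gripper":[0.6,0.6,0.6,0.6,0.6,0.6],"offset":[[-0.76,0.05,0.24],[-0.73,0,0.31],[-0.7,0.05,0.38],[-0.65,0,0.46],[0,0,0],[0,0,0]],"twist":[0,0,0,0,0,0]}' 8; python3 - <<'E'
from h import *
S=grab('side','side9'); p,r=tool(); print(p,(p-C0)@XH,(p-C0)@YH,(p-C0)@N); profile(S,'g')
E
```

```text
time_s: 17.35
tool_pos: [0.5648, 0.1209, 0.2309]
eef_rot: [0.0, 0.994, 0.11, -0.0]
contact_force: [-2.8, -0.9, 5.3]
gripper_width: 0.0603
finger_force: 8.0
[0.56481135 0.12089692 0.23088074] -0.03393882490001651 0.00031087451294979293 0.12731812095490996
px per 10mm of U,YH,N (s,w): [[-0.03 -4.5 ]
 [-3.53  0.02]
 [ 2.84 -0.  ]]
s 2.5  w -14.34..-0.45 mid -7.39 wid 13.89
s 5.5  w -16.31..3.58 mid -6.37 wid 19.88
s 8.5  w -18.05..5.02 mid -6.52 wid 23.07
s 11.5  w -18.56..6.18 mid -6.19 wid 24.74
s 14.5  w -18.97..6.15 mid -6.41 wid 25.12
s 17.5  w -19.15..6.53 mid -6.31 wid 25.68
s 20.5  w -20.90..7.14 mid -6.88 wid 28.03
s 23.5  w -22.65..8.52 mid -7.06 wid 31.17
s 26.5  w -23.55..9.38 mid -7.09 wid 32.93
s 29.5  w -22.72..9.50 mid -6.61 wid 32.22
s 32.5  w -4.70..8.68 mid 1.99 wid 13.38
s 35.5  w -4.49..7.27 mid 1.39 wid 11.76
s 38.5  w -6.18..7.06 mid 0.44 wid 13.24
s 41.5  w -7.80..7.15 mid -0.33 wid 14.95
s 44.5  w -7.71..6.61 mid -0.55 wid 14.33
```

```bash
python3 -m handwheel '{"gripper":[0.6,0.6,0.6,0.6,0.6,0.6,0.6,0.6],"offset":[[-0.35,0,0.25],[0,0,0],[-0.2,0,-0.46],[0,0,0],[-0.63,0,0.27],[-0.63,0,0.27],[0,0,0],[0,0,0]],"twist":[0,0,0,0,0,0,0,0]}' 8; python3 - <<'E'
from h import *
S=grab('side','side10'); p,r=tool(); print(p,(p-C0)@XH,(p-C0)@YH,(p-C0)@N); profile(S,'g')
E
```

```text
time_s: 18.4
tool_pos: [0.5478, 0.1174, 0.2277]
eef_rot: [0.0, 0.994, 0.11, 0.0]
contact_force: [-0.4, 0.0, -0.0]
gripper_width: 0.0607
finger_force: 8.0
[0.54787771 0.11736554 0.22770749] -0.0512349709287535 0.0005600257259878189 0.1311307963576211
px per 10mm of U,YH,N (s,w): [[-0.03 -4.5 ]
 [-3.53  0.02]
 [ 2.84 -0.  ]]
s 2.5  w -3.92..4.14 mid 0.11 wid 8.06
s 5.5  w -9.70..9.68 mid -0.01 wid 19.38
s 8.5  w -12.01..11.96 mid -0.02 wid 23.97
s 11.5  w -12.79..12.64 mid -0.08 wid 25.43
s 14.5  w -13.02..13.18 mid 0.08 wid 26.20
s 17.5  w -13.06..13.14 mid 0.04 wid 26.20
s 20.5  w -12.45..13.71 mid 0.63 wid 26.16
s 23.5  w -14.02..16.12 mid 1.05 wid 30.14
s 26.5  w -14.84..17.16 mid 1.16 wid 32.00
s 29.5  w -14.82..17.31 mid 1.25 wid 32.12
s 32.5  w 5.38..16.74 mid 11.06 wid 11.36
s 35.5  w 4.97..15.67 mid 10.32 wid 10.70
s 38.5  w 4.80..15.77 mid 10.29 wid 10.98
s 41.5  w 3.05..15.95 mid 9.50 wid 12.90
s 44.5  w 1.92..16.01 mid 8.97 wid 14.08
```

```bash
python3 -m handwheel '{"gripper":[0.6,0.6,0.6,0.6,0.6,0.6,0.6],"offset":[[0.2,0,0.46],[0.2,0,0.46],[0.2,0,0.46],[0.2,0,0.46],[0.2,0,0.46],[0,0,0],[0,0,0]],"twist":[0,0,0,0,0,0,0]}' 10; python3 - <<'E'
from h import *
S=grab('side','side11'); p,r=tool(); print(p,(p-C0)@XH,(p-C0)@YH,(p-C0)@N); profile(S,'g')
E
```

```text
time_s: 19.32
tool_pos: [0.5575, 0.1196, 0.2047]
eef_rot: [-0.0, 0.994, 0.11, 0.0]
contact_force: [0.9, 0.9, -1.0]
gripper_width: 0.0608
finger_force: 10.0
[0.55751646 0.11957667 0.20481175] -0.04134600424957845 0.0006144065879503894 0.1061914763920267
px per 10mm of U,YH,N (s,w): [[-0.03 -4.5 ]
 [-3.53  0.02]
 [ 2.84 -0.  ]]
s 2.5  w -10.87..8.51 mid -1.18 wid 19.38
s 5.5  w -12.49..11.48 mid -0.51 wid 23.97
s 8.5  w -12.81..13.08 mid 0.14 wid 25.89
s 11.5  w -12.79..13.69 mid 0.45 wid 26.48
s 14.5  w -13.92..15.97 mid 1.02 wid 29.89
s 17.5  w -14.77..16.48 mid 0.85 wid 31.26
s 20.5  w -14.81..16.84 mid 1.02 wid 31.65
s 23.5  w 5.01..16.72 mid 10.87 wid 11.70
s 26.5  w 4.98..15.31 mid 10.15 wid 10.33
s 29.5  w 4.21..15.32 mid 9.77 wid 11.10
s 32.5  w 1.91..15.40 mid 8.65 wid 13.49
s 35.5  w 1.62..15.42 mid 8.52 wid 13.80
s 38.5  w 4.50..14.14 mid 9.32 wid 9.64
s 41.5  w 4.32..11.62 mid 7.97 wid 7.30
```

```bash
python3 -m handwheel '{"gripper":[0.6,0.6,0.6,0.6,0.6],"offset":[[0.25,0,0.42],[0.25,0,0.42],[0.2,0,0.46],[0,0,0],[0,0,0]],"twist":[0,0,0,0,0]}' 10; python3 -m handwheel '{"gripper":[0.6,0.6,0.6,0.6],"offset":[[0.16,0,0.37],[0.12,0,0.28],[0,0,0],[0,0,0]],"twist":[0,0,0,0]}' 20;  python3 - <<'E'
from h import *
p,r=tool(); print(p,(p-C0)@XH,(p-C0)@YH,(p-C0)@N)
E
```

```text
time_s: 20.0
tool_pos: [0.5643, 0.1211, 0.1916]
eef_rot: [-0.0, 0.994, 0.11, -0.0]
contact_force: [-0.3, 0.2, -1.1]
gripper_width: 0.0606
finger_force: 10.0
time_s: 20.5
tool_pos: [0.567, 0.1217, 0.1851]
eef_rot: [0.0, 0.994, 0.11, -0.0]
contact_force: [-0.7, -1.1, -1.6]
gripper_width: 0.0603
finger_force: 20.0
[0.56701826 0.12166504 0.18508269] -0.03161748189747455 0.0005788622147157767 0.08423134572165511
```

```bash
python3 -m handwheel '{"gripper":[0.6,0.6,0.6,0.6],"offset":[[0.12,0,0.28],[0.1,0,0.23],[0,0,0],[0,0,0]],"twist":[0,0,0,0]}' 20; python3 -m handwheel '{"gripper":[0.6,0.6,0.6],"offset":[[0.06,0,0.14],[0,0,0],[0,0,0]],"twist":[0,0,0]}' 20;  python3 - <<'E'
from h import *
p,r=tool(); print(p,(p-C0)@N)
S=grab('side','side12'); profile(S,'g')
E
```

```text
time_s: 21.0
tool_pos: [0.5701, 0.1223, 0.1809]
eef_rot: [-0.0, 0.994, 0.11, 0.001]
contact_force: [-0.2, -0.5, 5.8]
gripper_width: 0.0596
finger_force: 20.0
time_s: 21.38
tool_pos: [0.5714, 0.1227, 0.1805]
eef_rot: [-0.0, 0.994, 0.11, 0.002]
contact_force: [0.6, -0.3, 10.0]
gripper_width: 0.0605
finger_force: 20.0
[0.57139548 0.12271485 0.18048219] 0.07824130134839877
px per 10mm of U,YH,N (s,w): [[-0.03 -4.5 ]
 [-3.53  0.02]
 [ 2.84 -0.  ]]
s -0.5  w -5.64..4.77 mid -0.43 wid 10.42
s 2.5  w -11.42..10.65 mid -0.39 wid 22.08
s 5.5  w -13.95..14.05 mid 0.05 wid 28.00
s 8.5  w -15.23..15.99 mid 0.38 wid 31.22
s 11.5  w -12.35..16.20 mid 1.93 wid 28.55
s 14.5  w 3.10..16.41 mid 9.75 wid 13.31
s 17.5  w 2.81..15.81 mid 9.31 wid 13.00
s 20.5  w 1.06..13.54 mid 7.30 wid 12.48
s 23.5  w -0.44..12.99 mid 6.28 wid 13.43
s 26.5  w 1.76..12.92 mid 7.34 wid 11.16
s 29.5  w 2.42..12.19 mid 7.30 wid 9.78
s 32.5  w 2.47..9.79 mid 6.13 wid 7.33
```

```bash
python3 -m handwheel '{"gripper":[0.6,0.6,0.6],"offset":[[0.12,0,0.05],[0,0,0],[0,0,0]],"twist":[0,0,0]}' 20; python3 -m handwheel '{"gripper":[0.6,0.6,0.6],"offset":[[0.1,0,0.1],[0,0,0],[0,0,0]],"twist":[0,0,0]}' 20;  python3 - <<'E'
from h import *
p,r=tool(); print(p,(p-C0)@XH,(p-C0)@N)
E
```

```text
time_s: 21.8
tool_pos: [0.5719, 0.1228, 0.1803]
eef_rot: [0.0, 0.994, 0.11, 0.001]
contact_force: [-4.6, -1.1, 13.6]
gripper_width: 0.0603
finger_force: 20.0
time_s: 22.18
tool_pos: [0.5728, 0.1231, 0.1801]
eef_rot: [0.0, 0.994, 0.11, 0.002]
contact_force: [-6.0, -3.3, 20.0]
gripper_width: 0.0608
finger_force: 20.0
[0.57284077 0.12306964 0.1800655 ] -0.025628783732373737 0.07727810504924684
```

```bash
python3 -m handwheel '{"gripper":[0.6,0.6,-1,-1,-1,-1,-1,-1,-1,-1],"offset":[[-0.09,0,-0.22],[0,0,0],[0,0,0],[0,0,0],[0,0,-3],[0,0,-5],[-3.1,5.3,0],[-3.1,5.3,0],[-3.1,5.3,0],[0,0,0]],"twist":[0,0,0,0,0,0,0,0,0,0]}' 20;  python3 - <<'E'
from h import *
p,r=tool(); print(p)
T=grab('top','top13');S=grab('side','side13'); profile(S,'g'); profile(S,'b')
for h in(.0,.04,.08): print(h,proj('top',[C0+h*N]).round(1),proj('side',[C0+h*N]).round(1))
m=mask(T,'g',(262,190),25); vs,us=np.nonzero(m); print('top green',us.min(),us.max(),vs.min(),vs.max(),m.sum())
m=mask(T,'b',(262,190),25); vs,us=np.nonzero(m); print('top blue',us.min(),us.max(),vs.min(),vs.max(),m.sum())
E
```

```text
time_s: 23.42
tool_pos: [0.5134, -0.0583, 0.259]
eef_rot: [0.001, 0.994, 0.106, -0.001]
contact_force: [1.1, 1.4, -0.3]
gripper_width: 0.0878
finger_force: 0.0
[ 0.51341684 -0.05833344  0.25897361]
px per 10mm of U,YH,N (s,w): [[-0.03 -4.5 ]
 [-3.53  0.02]
 [ 2.84 -0.  ]]
s -0.5  w -5.64..4.43 mid -0.61 wid 10.08
s 2.5  w -11.42..11.09 mid -0.17 wid 22.51
s 5.5  w -14.29..14.27 mid -0.01 wid 28.56
s 8.5  w -15.48..15.78 mid 0.15 wid 31.26
s 11.5  w -15.86..16.60 mid 0.37 wid 32.47
s 14.5  w -15.90..16.57 mid 0.33 wid 32.47
s 17.5  w -14.73..15.72 mid 0.49 wid 30.45
s 20.5  w -14.85..14.22 mid -0.32 wid 29.07
s 23.5  w -14.98..13.18 mid -0.90 wid 28.16
s 26.5  w -14.71..13.17 mid -0.77 wid 27.88
s 29.5  w -13.54..12.10 mid -0.72 wid 25.64
s 32.5  w -10.92..10.14 mid -0.39 wid 21.05
s 35.5  w -4.82..4.70 mid -0.06 wid 9.52
px per 10mm of U,YH,N (s,w): [[-0.03 -4.5 ]
 [-3.53  0.02]
 [ 2.84 -0.  ]]
s -12.5  w -9.41..10.19 mid 0.39 wid 19.60
s -9.5  w -13.73..14.27 mid 0.27 wid 28.00
s -6.5  w -16.04..16.68 mid 0.32 wid 32.72
s -3.5  w -16.98..18.06 mid 0.54 wid 35.04
s -0.5  w -17.49..18.70 mid 0.61 wid 36.19
s 2.5  w -17.30..18.94 mid 0.82 wid 36.25
s 5.5  w -16.48..18.47 mid 0.99 wid 34.95
s 8.5  w -15.66..17.40 mid 0.87 wid 33.06
0.0 [[262.  189.8]] [[291.5 216. ]]
0.04 [[261.2 194.2]] [[297.3 205.9]]
0.08 [[260.3 199. ]] [[303.6 195.1]]
top green 245 277 178 211 654
top blue 244 280 172 200 242
```

```bash
cat >> h.py <<'E'
def ends(im,k,hc,rc,hr,rr,**kw):
    """measured collar/rim extremes against their home prediction (side view, w/s axes)"""
    a=proj('side',[C0,C0+.05*N]); d=a[1]-a[0]; d/=np.linalg.norm(d); b=np.array([-d[1],d[0]]); o=a[0]
    g=cv2.resize(im,None,fx=4,fy=4,interpolation=cv2.INTER_CUBIC); c=proj('side',[C0+hr*N])[0]; m=mask(g,k,c*4,120,**kw)
    vs,us=np.nonzero(m); q=np.stack([(us+.5)/4-.5,(vs+.5)/4-.5],1)-o; s,w=q@d,q@b
    t=np.radians(np.arange(0,360,2))[:,None]
    def circ(h,r):
        P=proj('side',C0+h*N+r*(np.cos(t)*U+np.sin(t)*YH))-o; return P@d,P@b
    cs,cw=circ(hc,rc); rs,rw=circ(hr,rr)
    f=lambda s,w,sel:(s[sel].mean().round(2),w[sel].mean().round(2))
    for nm,S_,W_ in(('meas',s,w),('pred',np.r_[cs,rs],np.r_[cw,rw])):
        i=np.arange(len(S_)) if nm=='meas' else None
        lo=S_<(cs.max()+rs.min())/2 if nm=='meas' else np.r_[np.ones(len(cs)),np.zeros(len(rs))]>0
        hi=S_>rs.mean()-1 if nm=='meas' else ~lo
        e=lambda sel,v,sg:f(S_,W_,sel&(sg*v>(sg*v[sel]).max()-.4))
        print(nm,'collar L',e(lo,W_,-1),'R',e(lo,W_,1),'bottom',e(lo,S_,-1),'| rim L',e(hi,W_,-1),'R',e(hi,W_,1),'top',e(hi,S_,1))
E
python3 - <<'E'
from h import *
S=np.ascontiguousarray(cv2.imread('pics/side13.png')[:,:,::-1]); ends(S,'g',.042,.035,.08,.03)
S=np.ascontiguousarray(cv2.imread('pics/side7.png')[:,:,::-1]); ends(S,'b',.002,.041,.04,.035)
E
```

```text
meas collar L (np.float64(12.05), np.float64(-15.6)) R (np.float64(12.14), np.float64(16.42)) bottom (np.float64(-0.31), np.float64(-0.16)) | rim L (np.float64(23.99), np.float64(-14.69)) R (np.float64(24.62), np.float64(13.02)) top (np.float64(33.99), np.float64(0.3))
pred collar L (np.float64(11.74), np.float64(-16.19)) R (np.float64(11.92), np.float64(16.13)) bottom (np.float64(-0.34), np.float64(-0.22)) | rim L (np.float64(23.91), np.float64(-14.33)) R (np.float64(23.84), np.float64(14.3)) top (np.float64(34.44), np.float64(0.18))
meas collar L (np.float64(0.58), np.float64(-17.24)) R (np.float64(1.39), np.float64(19.04)) bottom (np.float64(-13.25), np.float64(-0.14)) | rim L (np.float64(12.01), np.float64(-16.13)) R (np.float64(11.84), np.float64(15.87)) top (np.float64(23.78), np.float64(0.62))
pred collar L (np.float64(0.18), np.float64(-18.37)) R (np.float64(-0.06), np.float64(18.28)) bottom (np.float64(-14.17), np.float64(0.08)) | rim L (np.float64(11.14), np.float64(-16.17)) R (np.float64(11.32), np.float64(16.1)) top (np.float64(23.56), np.float64(-0.07))
```

```bash
python3 - <<'E'
from h import *
S=np.ascontiguousarray(cv2.imread('pics/side13.png')[:,:,::-1]); ends(S,'b',.002,.041,.02,.034)
E
python3 -m handwheel '{"gripper":[-1,-1,-1,-1,-1],"offset":[[-3.1,5.3,0],[-3.1,5.3,0],[-3.1,5.3,0],[-3.1,5.3,0],[0,0,0]],"twist":[0,0,0,0,0]}' 8
python3 - <<'E'
from h import *
p,r=tool(); M=r.as_matrix(); print(p,(M.T@(np.array([.441,-.293,.0886])-p)*100).round(2))
E
```

```text
meas collar L (np.float64(-0.26), np.float64(-17.19)) R (np.float64(1.05), np.float64(18.75)) bottom (np.float64(-13.7), np.float64(0.09)) | rim L (np.float64(5.28), np.float64(-15.7)) R (np.float64(5.26), np.float64(17.9)) top (np.float64(8.37), np.float64(16.0))
pred collar L (np.float64(0.18), np.float64(-18.37)) R (np.float64(-0.06), np.float64(18.28)) bottom (np.float64(-14.17), np.float64(0.08)) | rim L (np.float64(5.21), np.float64(-15.44)) R (np.float64(5.41), np.float64(15.38)) top (np.float64(17.26), np.float64(-0.07))
time_s: 24.15
tool_pos: [0.4391, -0.2902, 0.2588]
eef_rot: [0.0, 0.994, 0.107, -0.001]
contact_force: [1.1, 0.1, -1.4]
gripper_width: 0.0877
finger_force: 0.0
[ 0.43906649 -0.29016164  0.25880359] [ 0.15  0.31 17.02]
```

```bash
python3 - <<'E'
from h import *
f=lambda n,u,v:cv2.resize(cv2.convertScaleAbs(cv2.imread(f'pics/{n}.png')[v:v+75,u:u+100],alpha=1.7),(400,300),interpolation=cv2.INTER_CUBIC)
cv2.imwrite('pics/c13.png',np.vstack([np.hstack([f('side0',240,190),f('side13',240,190)]),np.hstack([f('top0',216,155),f('top13',216,155)])]))
E
```

```text
(no output)
```

View pics/c13.png

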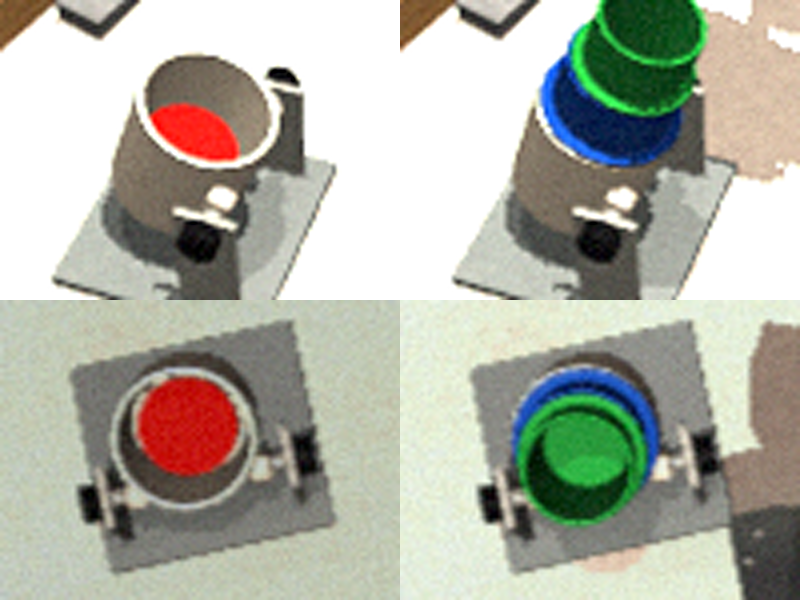

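The side-by-side shows the big cup, knobs and foot unmoved. Blue's collar lies on the rim with a hairline of white at the rear left (545,130) from radial play, and green's collar sits on blue's rim. Next is orange.

```bash
python3 - <<'E'
from h import *
a,b=[cv2.cvtColor(cv2.imread(f'pics/{n}.png'),cv2.COLOR_BGR2GRAY).astype(np.float32) for n in('side0','side13')]
for box in((262,206,284,246),(275,236,300,260),(255,220,325,265)):
    u0,v0,u1,v1=box; w=cv2.createHanningWindow((u1-u0,v1-v0),cv2.CV_32F); print(cv2.phaseCorrelate(a[v0:v1,u0:u1],b[v0:v1,u0:u1],w))
E
python3 -m handwheel '{"gripper":[-1,-1,-1,-1,-1,-1,0.6,0.6,0.6,0.6],"offset":[[0.1,0.2,4],[0,0,5],[0,0,5],[0,0,2],[0,0,0.9],[0,0,0],[0,0,0],[0,0,0],[0,0,0],[0,0,0]],"twist":[0,0,0,0,0,0,0,0,0,0]}' 8
```

```text
((-0.3350381253092536, 0.17423029759703113), 0.9658145601550738)
((0.41619421325325945, 0.04153881662153047), 0.9381190325816472)
((0.1319789237105553, 0.8286035332318953), 0.8134113099839952)
time_s: 25.4
tool_pos: [0.4417, -0.2888, 0.0907]
eef_rot: [0.0, 0.994, 0.11, 0.0]
contact_force: [0.5, -0.8, 0.4]
gripper_width: 0.051
finger_force: 0.2
```

```bash
python3 -m handwheel '{"gripper":[0.6,0.6,0.6,0.6,0.6,0.6,0.6,0.6,0.6,0.6],"offset":[[0,0,0],[0,0,-2],[0,0,-5],[0,0,-5],[0,0,-5],[0,0,-5],[2.8,-5.3,0],[2.8,-5.3,0],[2.8,-5.3,0],[2.8,-5.3,0]],"twist":[0,0,0,0,0,0,0,0,0,0]}' 8
```

```text
time_s: 26.65
tool_pos: [0.5047, -0.0555, 0.3104]
eef_rot: [0.0, 0.994, 0.109, 0.0]
contact_force: [0.9, -0.3, -1.0]
gripper_width: 0.05
finger_force: 8.0
```

```bash
python3 -m handwheel '{"gripper":[0.6,0.6,0.6,0.6,0.6],"offset":[[3.7,-5.3,0],[3.7,-5.3,0],[3.6,-5.3,0],[0,0,0],[0,0,0]],"twist":[0,0,0,0,0]}' 8; python3 - <<'E'
from h import *
S=grab('side','side14'); p,r=tool(); print(p,(p-C0)@XH,(p-C0)@YH)
a=proj('side',[p-[0,0,.04]])[0]; m=mask(S,'o',a,30); o,az,_,_=upright('side',m,0,0); u=np.array([np.cos(az),np.sin(az)])
d=p[:2]-o; vs,us=np.nonzero(m); print('lateral',(u[0]*d[1]-u[1]*d[0]), m.sum(),us.min(),us.max(),vs.min(),vs.max(),a)
E
```

```text
time_s: 27.28
tool_pos: [0.5749, 0.1161, 0.3097]
eef_rot: [0.0, 0.994, 0.11, -0.001]
contact_force: [1.0, -0.3, -0.2]
gripper_width: 0.0503
finger_force: 8.0
[0.57492475 0.11506129 0.3099608 ] -0.02534269059500803 -0.0075911519134786495
lateral -0.005734245128673987 994 280 317 128 185 [300.89005973 158.29612063]
```

```bash
python3 -m handwheel '{"gripper":[0.6,0.6,0.6,0.6,0.6,0.6,0.6],"offset":[[0.4,-0.75,0],[0,0,1.2],[0,0,1.1],[0,0,0.2],[0,0,0.2],[0,0,0.2],[0,0,0]],"twist":[0,0,0,0,0,0,0]}' 8; python3 - <<'E'
from h import *
S=np.ascontiguousarray(cv2.imread('pics/side14.png')[:,:,::-1]); p=np.array([.5749,.1151,.31])
for vm in(70,100,130):
    a=proj('side',[p-[0,0,.04]])[0]; m=mask(S,'o',a,30,150,vm); o,az,_,_=upright('side',m,0,0); u=np.array([np.cos(az),np.sin(az)])
    d=p[:2]-o; vs,us=np.nonzero(m); print(vm,'lateral',(u[0]*d[1]-u[1]*d[0]), m.sum(),us.min(),us.max(),vs.min(),vs.max())
p,r=tool(); print(p,(p-C0)@XH,(p-C0)@YH)
E
```

```text
time_s: 28.2
tool_pos: [0.5775, 0.1247, 0.2815]
eef_rot: [0.0, 0.994, 0.11, 0.0]
contact_force: [0.1, 0.4, -0.3]
gripper_width: 0.05
finger_force: 8.0
70 lateral -0.005703306111269291 858 281 316 135 184
100 lateral -0.005703306111269291 116 281 316 155 174
130 lateral -0.03131508080996709 28 281 290 165 174
[0.57751153 0.12474129 0.28152859] -0.020705795364648 0.0012910256593685163
```

```bash
python3 - <<'E'
from h import *
S=np.ascontiguousarray(cv2.imread('pics/side14.png')[:,:,::-1]); p=np.array([.5749,.1151,.31])
m=mask(S,'o',(301,158),30,150,70)
for v in range(134,190,4):
    u=np.nonzero(m[v])[0]
    if len(u): print(v,u.min(),u.max(),len(u), proj('side',[p-[0,0,.04]])[0].round(1))
for z in(0,-.0367,-.0387,-.0407,-.0907): print(z,proj('side',[p+[0,0,z]]).round(1))
E
```

```text
138 301 311 11 [300.9 158.3]
142 301 314 14 [300.9 158.3]
146 301 314 14 [300.9 158.3]
150 301 314 14 [300.9 158.3]
154 301 315 15 [300.9 158.3]
158 301 316 16 [300.9 158.3]
162 289 315 18 [300.9 158.3]
166 290 311 22 [300.9 158.3]
170 285 312 28 [300.9 158.3]
174 284 312 24 [300.9 158.3]
178 293 313 21 [300.9 158.3]
182 295 310 16 [300.9 158.3]
0 [[300.2 141.3]]
-0.0367 [[300.8 156.9]]
-0.0387 [[300.9 157.8]]
-0.0407 [[300.9 158.6]]
-0.0907 [[301.7 178.2]]
```

```bash
python3 -m handwheel '{"gripper":[0.6,0.6,0.6],"offset":[[0,0.1,0.2],[0,0,0.1],[0,0,0]],"twist":[0,0,0]}' 8
```

```text
time_s: 28.58
tool_pos: [0.5782, 0.1237, 0.2801]
eef_rot: [0.0, 0.994, 0.11, 0.001]
contact_force: [-2.4, -1.1, 9.5]
gripper_width: 0.05
finger_force: 8.0
```

```bash
python3 -m handwheel '{"gripper":[0.6,0.6,0.6,0.6,0.6,0.6,0.6],"offset":[[-0.76,0,0.1],[-0.74,0,0.27],[-0.7,0,0.35],[-0.67,0,0.41],[-0.2,0,0.12],[0,0,0],[0,0,0]],"twist":[0,0,0,0,0,0,0]}' 8; python3 - <<'E'
from h import *
S=grab('side','side15'); p,r=tool(); print(p,(p-C0)@XH,(p-C0)@YH,(p-C0)@N); C0=C0
import h; h.C0=C0+.06*N
profile(S,'o',smin=150,vmin=60)
E
```

```text
time_s: 29.45
tool_pos: [0.5477, 0.1169, 0.2658]
eef_rot: [0.0, 0.994, 0.11, -0.0]
contact_force: [-1.3, -0.4, 1.6]
gripper_width: 0.0487
finger_force: 8.0
[0.54775547 0.11692225 0.26581795] -0.05145100134394151 0.00015409871518284012 0.1663169816400032
px per 10mm of U,YH,N (s,w): [[-0.02 -4.73]
 [-3.58  0.02]
 [ 3.15 -0.  ]]
s 17.5  w -12.20..2.47 mid -4.87 wid 14.67
s 20.5  w -14.29..4.87 mid -4.71 wid 19.16
s 23.5  w -15.14..5.91 mid -4.61 wid 21.05
s 26.5  w -15.43..6.43 mid -4.50 wid 21.86
s 29.5  w -15.57..6.45 mid -4.56 wid 22.01
s 32.5  w -15.70..6.69 mid -4.51 wid 22.39
s 35.5  w -17.21..8.22 mid -4.49 wid 25.43
s 38.5  w -18.42..9.73 mid -4.35 wid 28.15
s 41.5  w -19.15..9.94 mid -4.61 wid 29.08
s 44.5  w -18.70..9.87 mid -4.41 wid 28.57
```

```bash
python3 -m handwheel '{"gripper":[0.6,0.6,0.6,0.6,0.6,0.6,0.6,0.6],"offset":[[-0.2,0,-0.46],[0,0,0],[-0.43,0,0.18],[-0.43,0,0.18],[0.2,0,0.46],[0.2,0,0.46],[0.2,0,0.46],[0,0,0]],"twist":[0,0,0,0,0,0,0,0]}' 8; python3 - <<'E'
from h import *
S=grab('side','side16'); p,r=tool(); print(p,(p-C0)@XH,(p-C0)@YH,(p-C0)@N); 
import h; h.C0=C0+.06*N
profile(S,'o',smin=150,vmin=60)
E
```

```text
time_s: 30.5
tool_pos: [0.5438, 0.1161, 0.2533]
eef_rot: [-0.0, 0.994, 0.11, 0.001]
contact_force: [-0.4, 0.2, -1.3]
gripper_width: 0.0489
finger_force: 8.0
[0.54344335 0.11607682 0.25310297] -0.05584368800050976 0.00027008082113741914 0.15631629898547103
px per 10mm of U,YH,N (s,w): [[-0.02 -4.73]
 [-3.58  0.02]
 [ 3.15 -0.  ]]
s 17.5  w 1.57..11.99 mid 6.78 wid 10.42
s 20.5  w -2.97..16.07 mid 6.55 wid 19.04
s 23.5  w -4.16..17.23 mid 6.53 wid 21.40
s 26.5  w -5.35..17.29 mid 5.97 wid 22.65
s 29.5  w -6.76..16.91 mid 5.07 wid 23.67
s 32.5  w -9.97..16.52 mid 3.28 wid 26.49
s 35.5  w -11.72..15.21 mid 1.74 wid 26.93
s 38.5  w -12.04..15.56 mid 1.76 wid 27.59
s 41.5  w -11.99..16.17 mid 2.09 wid 28.15
s 44.5  w 1.64..16.26 mid 8.95 wid 14.62
```

Orange slipped back to about 0.2 rad of lean in the light grip: its foot is at w +6.7 and its collar at +1.9. I lift clear and repeat the tilt with a firmer grip.

```bash
python3 -m handwheel '{"gripper":[0.6,0.6,0.6,0.6,0.6,0.6,0.6],"offset":[[0,0,-2],[0,0,-1.7],[1.0,0,0],[1.0,0,0],[0,0,0.6],[0,0,0.4],[0,0,0]],"twist":[0,0,0,0,0,0,0]}' 15; python3 - <<'E'
from h import *
S=grab('side','side17'); p,r=tool(); print(p,(p-C0)@XH,(p-C0)@YH,(p-C0)@N); 
import h; h.C0=C0+.06*N
profile(S,'o',smin=150,vmin=60)
E
```

```text
time_s: 31.42
tool_pos: [0.5622, 0.1203, 0.2791]
eef_rot: [0.0, 0.994, 0.11, -0.001]
contact_force: [-0.1, -0.3, -0.5]
gripper_width: 0.0484
finger_force: 15.0
[0.56237365 0.1203046  0.27962647] -0.03644702634619387 0.0002648075913836822 0.17319265305677642
px per 10mm of U,YH,N (s,w): [[-0.02 -4.73]
 [-3.58  0.02]
 [ 3.15 -0.  ]]
s 20.5  w -10.82..-4.77 mid -7.79 wid 6.05
s 23.5  w -15.14..0.77 mid -7.19 wid 15.91
s 26.5  w -16.55..3.61 mid -6.47 wid 20.16
s 29.5  w -17.49..4.43 mid -6.53 wid 21.92
s 32.5  w -28.94..4.31 mid -12.32 wid 33.25
s 35.5  w -28.83..3.67 mid -12.58 wid 32.50
s 38.5  w -29.40..2.61 mid -13.40 wid 32.01
s 41.5  w -28.82..2.10 mid -13.36 wid 30.92
s 44.5  w -27.34..1.98 mid -12.68 wid 29.33
```

```bash
python3 -m handwheel '{"gripper":[0.6,0.6,0.6,0.6],"offset":[[0,0,0.2],[0,0,0.2],[0,0,0.1],[0,0,0]],"twist":[0,0,0,0]}' 15
```

```text
time_s: 31.98
tool_pos: [0.5627, 0.1204, 0.275]
eef_rot: [0.0, 0.994, 0.11, -0.0]
contact_force: [0.8, 0.7, -0.5]
gripper_width: 0.0483
finger_force: 15.0
```

```bash
python3 -m handwheel '{"gripper":[0.6,0.6,0.6,0.6],"offset":[[0,0,0.2],[0,0,0.15],[0,0,0],[0,0,0]],"twist":[0,0,0,0]}' 15
```

```text
time_s: 32.48
tool_pos: [0.5627, 0.1204, 0.2716]
eef_rot: [-0.0, 0.994, 0.11, 0.0]
contact_force: [-0.5, 0.5, 0.1]
gripper_width: 0.0484
finger_force: 15.0
```

```bash
python3 -m handwheel '{"gripper":[0.6,0.6,0.6],"offset":[[0,0,0.2],[0,0,0.2],[0,0,0]],"twist":[0,0,0]}' 15; python3 - <<'E'
from h import *
S=grab('side','side18'); p,r=tool(); print(p,(p-C0)@XH,(p-C0)@YH,(p-C0)@N); 
import h; h.C0=C0+.06*N
profile(S,'o',smin=150,vmin=60)
E
```

```text
time_s: 32.85
tool_pos: [0.5628, 0.1205, 0.2678]
eef_rot: [0.0, 0.994, 0.11, 0.0]
contact_force: [-1.2, -0.6, 2.0]
gripper_width: 0.0487
finger_force: 15.0
[0.56277925 0.12043412 0.26780956] -0.03602293819801941 0.00030268496855803077 0.1621434045234285
px per 10mm of U,YH,N (s,w): [[-0.02 -4.73]
 [-3.58  0.02]
 [ 3.15 -0.  ]]
s 17.5  w -9.97..-1.91 mid -5.94 wid 8.06
s 20.5  w -14.04..3.29 mid -5.38 wid 17.33
s 23.5  w -15.14..5.05 mid -5.05 wid 20.19
s 26.5  w -15.87..6.03 mid -4.92 wid 21.90
s 29.5  w -17.18..5.93 mid -5.63 wid 23.11
s 32.5  w -30.99..5.55 mid -12.72 wid 36.54
s 35.5  w -30.50..4.36 mid -13.07 wid 34.86
s 38.5  w -29.64..3.60 mid -13.02 wid 33.24
s 41.5  w -28.08..3.95 mid -12.07 wid 32.03
s 44.5  w -28.46..4.34 mid -12.06 wid 32.80
```

```bash
python3 -m handwheel '{"gripper":[0.6,0.6,0.6,0.6,0.6],"offset":[[0,0,0.1],[-0.64,0,0.34],[-0.6,0,0.41],[0,0,0],[0,0,0]],"twist":[0,0,0,0,0]}' 15; python3 - <<'E'
from h import *
S=grab('side','side19'); p,r=tool(); print(p,(p-C0)@XH,(p-C0)@YH,(p-C0)@N); 
import h; h.C0=C0+.06*N
profile(S,'o',smin=150,vmin=60)
E
```

```text
time_s: 33.52
tool_pos: [0.5507, 0.1174, 0.2596]
eef_rot: [0.0, 0.994, 0.11, 0.0]
contact_force: [-2.0, -1.3, 5.0]
gripper_width: 0.0484
finger_force: 17.5
[0.55072756 0.11745804 0.25955846] -0.04843361915665215 2.8375386742943848e-05 0.1593765895045029
px per 10mm of U,YH,N (s,w): [[-0.02 -4.73]
 [-3.58  0.02]
 [ 3.15 -0.  ]]
s 17.5  w -11.98..2.47 mid -4.76 wid 14.45
s 20.5  w -14.29..5.65 mid -4.32 wid 19.94
s 23.5  w -14.89..6.41 mid -4.24 wid 21.30
s 26.5  w -15.12..6.52 mid -4.30 wid 21.64
s 29.5  w -15.17..6.51 mid -4.33 wid 21.68
s 32.5  w -15.70..6.56 mid -4.57 wid 22.26
s 35.5  w -17.77..7.32 mid -5.22 wid 25.09
s 38.5  w -19.26..8.95 mid -5.16 wid 28.22
s 41.5  w -19.65..9.44 mid -5.11 wid 29.08
s 44.5  w -2.73..9.40 mid 3.33 wid 12.14
```

```bash
python3 -m handwheel '{"gripper":[0.6,0.6,0.6],"offset":[[-0.25,0,0.16],[0,0,0],[0,0,0]],"twist":[0,0,0]}' 15; python3 -m handwheel '{"gripper":[0.6,0.6,0.6,0.6,0.6,0.6,0.6],"offset":[[0,0,0],[0,0,0],[-0.2,0,-0.46],[0,0,0],[-0.41,0,0.17],[-0.41,0,0.17],[0,0,0]],"twist":[0,0,0,0,0,0,0]}' 35; python3 - <<'E'
from h import *
S=grab('side','side20'); p,r=tool(); print(p,(p-C0)@XH,(p-C0)@YH,(p-C0)@N); 
import h; h.C0=C0+.06*N
profile(S,'o',smin=150,vmin=60)
E
```

```text
time_s: 33.95
tool_pos: [0.548, 0.1172, 0.257]
eef_rot: [-0.0, 0.994, 0.11, -0.0]
contact_force: [0.2, -0.3, -1.5]
gripper_width: 0.0483
finger_force: 17.4
time_s: 34.83
tool_pos: [0.5379, 0.1148, 0.2587]
eef_rot: [0.0, 0.994, 0.11, -0.0]
contact_force: [0.7, 0.1, -0.3]
gripper_width: 0.0482
finger_force: 39.4
[0.53801828 0.11486112 0.25863919] -0.06140329980084441 0.00026758622604880315 0.1635805150306501
px per 10mm of U,YH,N (s,w): [[-0.02 -4.73]
 [-3.58  0.02]
 [ 3.15 -0.  ]]
s 17.5  w -4.48..6.16 mid 0.84 wid 10.64
s 20.5  w -7.69..10.79 mid 1.55 wid 18.48
s 23.5  w -9.09..11.74 mid 1.32 wid 20.84
s 26.5  w -9.66..11.92 mid 1.13 wid 21.58
s 29.5  w -9.86..12.13 mid 1.13 wid 21.99
s 32.5  w -9.65..12.33 mid 1.34 wid 21.98
s 35.5  w -10.48..12.59 mid 1.06 wid 23.07
s 38.5  w -12.57..14.66 mid 1.04 wid 27.23
s 41.5  w -13.23..15.52 mid 1.14 wid 28.74
s 44.5  w -13.45..15.72 mid 1.14 wid 29.18
```

```bash
python3 -m handwheel '{"gripper":[0.6,0.6,0.6,0.6,0.6,0.6],"offset":[[0.24,0,-0.1],[0,0,0],[0.2,0,0.46],[0.2,0,0.46],[0,0,0],[0,0,0]],"twist":[0,0,0,0,0,0]}' 35; python3 - <<'E'
from h import *
S=grab('side','side21'); p,r=tool(); print(p,(p-C0)@XH,(p-C0)@YH,(p-C0)@N); 
import h; h.C0=C0+.06*N
profile(S,'o',smin=150,vmin=60)
E
```

```text
time_s: 35.62
tool_pos: [0.5444, 0.1163, 0.2501]
eef_rot: [-0.0, 0.994, 0.11, -0.0]
contact_force: [-0.2, 1.5, -1.2]
gripper_width: 0.0482
finger_force: 37.9
[0.54437893 0.11628168 0.25024903] -0.05488594816663934 0.000265827030243377 0.15331468716449062
px per 10mm of U,YH,N (s,w): [[-0.02 -4.73]
 [-3.58  0.02]
 [ 3.15 -0.  ]]
s 14.5  w -5.09..2.42 mid -1.34 wid 7.50
s 17.5  w -9.07..8.08 mid -0.49 wid 17.15
s 20.5  w -10.69..10.79 mid 0.05 wid 21.49
s 23.5  w -10.86..10.94 mid 0.04 wid 21.80
s 26.5  w -10.99..11.03 mid 0.02 wid 22.02
s 29.5  w -11.13..11.23 mid 0.05 wid 22.35
s 32.5  w -12.20..11.64 mid -0.28 wid 23.85
s 35.5  w -14.29..13.71 mid -0.29 wid 28.00
s 38.5  w -14.68..14.13 mid -0.27 wid 28.81
s 41.5  w 2.71..14.13 mid 8.42 wid 11.42
s 44.5  w 1.33..13.34 mid 7.34 wid 12.01
```

```bash
python3 -m handwheel '{"gripper":[0.6,0.6,0.6,0.6,0.6,0.6],"offset":[[0.2,0,0.46],[0.2,0,0.46],[0.2,0,0.46],[0.2,0,0.46],[0,0,0],[0,0,0]],"twist":[0,0,0,0,0,0]}' 35; python3 - <<'E'
from h import *
S=grab('side','side22'); p,r=tool(); print(p,(p-C0)@XH,(p-C0)@YH,(p-C0)@N); 
import h; h.C0=C0+.06*N
profile(S,'o',smin=150,vmin=60)
E
```

```text
time_s: 36.42
tool_pos: [0.5522, 0.1181, 0.2321]
eef_rot: [-0.0, 0.994, 0.11, -0.0]
contact_force: [0.6, -0.4, -1.1]
gripper_width: 0.0481
finger_force: 37.8
[0.55226886 0.11810933 0.23215446] -0.046787336462285264 0.00032761281818715314 0.1334947388180498
px per 10mm of U,YH,N (s,w): [[-0.02 -4.73]
 [-3.58  0.02]
 [ 3.15 -0.  ]]
s 14.5  w -5.86..2.42 mid -1.72 wid 8.28
s 17.5  w -10.87..7.96 mid -1.46 wid 18.82
s 20.5  w -11.13..10.79 mid -0.17 wid 21.92
s 23.5  w -11.45..10.89 mid -0.28 wid 22.34
s 26.5  w -13.08..12.26 mid -0.41 wid 25.34
s 29.5  w -14.27..13.39 mid -0.44 wid 27.66
s 32.5  w -14.52..13.67 mid -0.42 wid 28.18
s 35.5  w 1.83..13.53 mid 7.68 wid 11.70
s 38.5  w 1.27..12.47 mid 6.87 wid 11.20
s 41.5  w -0.43..11.18 mid 5.38 wid 11.60
s 44.5  w -2.39..11.26 mid 4.43 wid 13.65
```

```bash
python3 -m handwheel '{"gripper":[0.6,0.6,0.6,0.6,0.6],"offset":[[0.2,0,0.46],[0.2,0,0.46],[0.2,0,0.46],[0,0,0],[0,0,0]],"twist":[0,0,0,0,0]}' 25; python3 -m handwheel '{"gripper":[0.6,0.6,0.6,0.6],"offset":[[0.12,0,0.28],[0.08,0,0.18],[0,0,0],[0,0,0]],"twist":[0,0,0,0]}' 25
```

```text
time_s: 37.1
tool_pos: [0.5581, 0.1194, 0.2182]
eef_rot: [-0.0, 0.994, 0.11, -0.0]
contact_force: [-0.4, -0.4, -0.6]
gripper_width: 0.0484
finger_force: 27.8
time_s: 37.6
tool_pos: [0.5601, 0.1198, 0.2137]
eef_rot: [0.0, 0.994, 0.11, 0.0]
contact_force: [-0.5, 0.8, 0.2]
gripper_width: 0.0479
finger_force: 27.8
```

```bash
python3 -m handwheel '{"gripper":[0.6,0.6,0.6],"offset":[[0.06,0,0.14],[0,0,0],[0,0,0]],"twist":[0,0,0]}' 25; python3 - <<'E'
from h import *
p,r=tool(); print(p,(p-C0)@XH,(p-C0)@N)
E
```

```text
time_s: 37.98
tool_pos: [0.5608, 0.1201, 0.2131]
eef_rot: [-0.0, 0.994, 0.11, 0.0]
contact_force: [-1.7, -0.8, 6.8]
gripper_width: 0.048
finger_force: 27.5
[0.56081359 0.12013043 0.21311879] -0.038007495706632456 0.11254268959984608
```

```bash
python3 -m handwheel '{"gripper":[0.6,0.6,0.6],"offset":[[0.05,0,0.1],[0,0,0],[0,0,0]],"twist":[0,0,0]}' 25; python3 - <<'E'
from h import *
p,r=tool(); print(p,(p-C0)@XH,(p-C0)@N)
S=grab('side','side23')
import h; h.C0=C0+.06*N
profile(S,'o',smin=150,vmin=60)
E
```

```text
time_s: 38.35
tool_pos: [0.5616, 0.1204, 0.2126]
eef_rot: [-0.0, 0.994, 0.11, 0.001]
contact_force: [-2.5, -0.1, 9.5]
gripper_width: 0.0483
finger_force: 27.0
[0.56161194 0.1203903  0.21262637] -0.037171676980614875 0.11176366287332379
px per 10mm of U,YH,N (s,w): [[-0.02 -4.73]
 [-3.58  0.02]
 [ 3.15 -0.  ]]
s 14.5  w -1.89..5.33 mid 1.72 wid 7.22
s 17.5  w 1.18..10.53 mid 5.85 wid 9.35
s 20.5  w 5.31..12.59 mid 8.95 wid 7.29
s 23.5  w 3.56..13.24 mid 8.40 wid 9.68
s 26.5  w 1.93..13.57 mid 7.75 wid 11.64
s 29.5  w 0.47..13.00 mid 6.73 wid 12.53
s 32.5  w -1.01..11.25 mid 5.12 wid 12.26
s 35.5  w -2.76..10.30 mid 3.77 wid 13.06
s 38.5  w -3.51..10.17 mid 3.33 wid 13.68
s 41.5  w -1.93..10.04 mid 4.05 wid 11.97
s 44.5  w 0.40..8.07 mid 4.23 wid 7.67
```

Next, one more firm push towards 17 N, still below the swing limit.

```bash
python3 -m handwheel '{"gripper":[0.6,0.6,0.6],"offset":[[0.05,0,0.12],[0,0,0],[0,0,0]],"twist":[0,0,0]}' 25; python3 - <<'E'
from h import *
p,r=tool(); print(p,(p-C0)@XH,(p-C0)@N)
E
```

```text
time_s: 38.78
tool_pos: [0.5624, 0.1205, 0.2124]
eef_rot: [0.0, 0.994, 0.11, 0.001]
contact_force: [-4.3, -2.4, 15.6]
gripper_width: 0.0482
finger_force: 26.9
[0.56240296 0.1205013  0.21235639] -0.03637549765978997 0.1112049477841268
```

```bash
python3 -m handwheel '{"gripper":[0.6,0.6,-1,-1,-1,-1,-1,-1,-1,-1],"offset":[[-0.07,0,-0.17],[0,0,0],[0,0,0],[0,0,0],[0,0,-3],[0,0,-5],[-2,5.3,0],[-2,5.3,0],[-2,5.3,0],[-2,5.3,0]],"twist":[0,0,0,0,0,0,0,0,0,0]}' 25;  python3 - <<'E'
from h import *
T=grab('top','top24');S=grab('side','side24')
ends(S,'o',.082,.03,.12,.025,smin=150,vmin=60); ends(S,'g',.042,.035,.06,.029); ends(S,'b',.002,.041,.02,.034)
a,b=[cv2.cvtColor(cv2.imread(f'pics/{n}.png'),cv2.COLOR_BGR2GRAY).astype(np.float32) for n in('side0','side24')]
u0,v0,u1,v1=262,212,284,246; w=cv2.createHanningWindow((u1-u0,v1-v0),cv2.CV_32F); print(cv2.phaseCorrelate(a[v0:v1,u0:u1],b[v0:v1,u0:u1],w))
E
```

```text
time_s: 40.02
tool_pos: [0.5284, -0.1061, 0.2914]
eef_rot: [-0.0, 0.994, 0.11, -0.0]
contact_force: [0.2, -0.5, 0.4]
gripper_width: 0.0882
finger_force: 0.0
meas collar L (np.float64(24.03), np.float64(-14.12)) R (np.float64(25.58), np.float64(13.54)) bottom (np.float64(14.01), np.float64(-1.27)) | rim L (np.float64(37.43), np.float64(-13.78)) R (np.float64(37.78), np.float64(10.14)) top (np.float64(45.83), np.float64(-0.95))
pred collar L (np.float64(24.56), np.float64(-14.35)) R (np.float64(24.49), np.float64(14.32)) bottom (np.float64(13.99), np.float64(0.06)) | rim L (np.float64(37.39), np.float64(-12.38)) R (np.float64(37.29), np.float64(12.32)) top (np.float64(46.19), np.float64(-0.05))
meas collar L (np.float64(11.95), np.float64(-15.55)) R (np.float64(12.07), np.float64(16.06)) bottom (np.float64(-0.12), np.float64(-0.06)) | rim L (np.float64(19.37), np.float64(-14.37)) R (np.float64(16.98), np.float64(15.32)) top (np.float64(20.01), np.float64(8.33))
pred collar L (np.float64(11.74), np.float64(-16.19)) R (np.float64(11.92), np.float64(16.13)) bottom (np.float64(-0.34), np.float64(-0.22)) | rim L (np.float64(17.55), np.float64(-13.6)) R (np.float64(17.68), np.float64(13.56)) top (np.float64(27.7), np.float64(-0.06))
meas collar L (np.float64(-0.95), np.float64(-17.23)) R (np.float64(0.75), np.float64(18.68)) bottom (np.float64(-13.96), np.float64(-0.23)) | rim L (np.float64(7.91), np.float64(-16.06)) R (np.float64(5.27), np.float64(17.8)) top (np.float64(8.57), np.float64(-9.7))
pred collar L (np.float64(0.18), np.float64(-18.37)) R (np.float64(-0.06), np.float64(18.28)) bottom (np.float64(-14.17), np.float64(0.08)) | rim L (np.float64(5.21), np.float64(-15.44)) R (np.float64(5.41), np.float64(15.38)) top (np.float64(17.26), np.float64(-0.07))
((-0.3625978704024, 0.36875955478828715), 1.028951488159321)
```

The collars measure close to home, but orange's front (right) side reads about 1 px high. I check it in the top view and press its front rim down with the closed fingers, where there is almost no swing lever.

```bash
python3 - <<'E'
from h import *
T=np.ascontiguousarray(cv2.imread('pics/top24.png')[:,:,::-1]); a=np.radians(np.arange(0,360,3))[:,None]
g=cv2.resize(T,None,fx=4,fy=4,interpolation=cv2.INTER_CUBIC)
for k,hc,rc,hr,rr,kw in(('o',.084,.03,.12,.025,dict(smin=150,vmin=60)),('g',.044,.035,.08,.03,{}),('b',.004,.041,.04,.035,{})):
    c=proj('top',[C0+.1*N])[0]; m=mask(g,k,c*4,140,**kw); vs,us=np.nonzero(m); us=(us+.5)/4-.5;vs=(vs+.5)/4-.5
    P=[proj('top',C0+h*N+r*(np.cos(a)*U+np.sin(a)*YH)) for h,r in((hc,rc),(hr,rr))]
    print(k,'meas u %.1f %.1f v %.1f %.1f'%(us.min(),us.max(),vs.min(),vs.max()),'pred collar',P[0].min(0).round(1),P[0].max(0).round(1),'rim',P[1].min(0).round(1),P[1].max(0).round(1))
E
python3 -m handwheel '{"gripper":[1,1,1,1,1,1,1,1],"offset":[[1.26,-5.33,0],[1.26,-5.33,0],[1.26,-5.33,0],[1.26,-5.33,0],[0,0,2],[0,0,2],[0,0,0.5],[0,0,0]],"twist":[0,0,0,0,0,0,0,0]}' 25; python3 - <<'E'
from h import *
p,r=tool(); print(p,(p-C0)@XH,(p-C0)@YH)
E
```

```text
o meas u 245.1 273.9 v 184.1 213.4 pred collar [245.5 185.2] [274.9 213.4] rim [246.7 191.9] [272.  216.2]
g meas u 244.6 277.1 v 178.1 202.1 pred collar [244.6 178.7] [277.5 210.4] rim [245.7 184.8] [274.9 212.9]
b meas u 243.1 280.4 v 172.1 199.1 pred collar [243.3 172.1] [280.4 207.9] rim [244.8 178.3] [277.5 209.8]
time_s: 41.12
tool_pos: [0.5317, 0.1148, 0.2466]
eef_rot: [-0.0, 0.994, 0.11, -0.0]
contact_force: [0.7, 0.1, 0.3]
gripper_width: 0.011
finger_force: 0.0
[0.5316991  0.11481006 0.24663059] -0.06758131899061474 0.0015967909912189687
```

```bash
python3 - <<'E'
from h import *
L=lambda n:cv2.cvtColor(cv2.imread(f'pics/{n}.png'),cv2.COLOR_BGR2GRAY).astype(float)
for n in('top0','top7','top13','top24'):
    g=L(n); print(n,g[158:176,262:272].mean(1).round(0).astype(int))
# side: left silhouette of the cup body (bright counter -> dark body) per row, subpixel half level
for n in('side0','side7','side13','side24'):
    g=L(n); o=[]
    for v in range(212,242,3):
        r=g[v-1:v+2,255:282].mean(0); r=np.convolve(r,np.ones(3)/3,'valid'); d=-np.diff(r); k=int(np.argmax(d)); h=(r[:max(k,1)].max()+r[k+1:k+5].min())/2
        j=np.nonzero((r[:-1]>=h)&(r[1:]<h))[0]; o.append(round(256+j[0]+(r[j[0]]-h)/(r[j[0]]-r[j[0]+1]),1) if len(j) else None)
    print(n,o)
E
```

```text
top0 [116 116 115 115 116 113  92  73  70  68  50  39  36  42  75  91  79  57]
top7 [149 148 147 148 148 145 118  96  92  90  67  51  48  56  60  61  57  46]
top13 [137 137 136 136 137 134 110  90  85  81  61  48  44  60  66  59  51  41]
top24 [145 144 144 143 145 139 116  95  88  88  64  50  47  70  82  80  64  47]
side0 [np.float64(275.5), np.float64(275.3), np.float64(271.4), np.float64(270.4), np.float64(269.3), np.float64(268.3), np.float64(267.4), np.float64(267.2), np.float64(266.2), np.float64(264.6)]
side7 [np.float64(274.7), np.float64(272.3), np.float64(271.2), np.float64(270.6), np.float64(269.5), np.float64(268.3), np.float64(267.6), np.float64(267.2), np.float64(266.3), np.float64(264.6)]
side13 [np.float64(274.5), np.float64(273.9), np.float64(271.0), np.float64(270.6), np.float64(269.7), np.float64(268.6), np.float64(267.8), np.float64(267.2), np.float64(266.4), np.float64(264.7)]
side24 [np.float64(274.6), np.float64(274.0), np.float64(270.9), np.float64(270.5), np.float64(269.6), np.float64(268.7), np.float64(267.9), np.float64(267.3), np.float64(266.4), np.float64(264.3)]
```

The big cup's outline is unchanged between the first and last pictures, so it has not swung. The whole stack fits a tilt nearer 0.36. Now a gentle confirming press on orange's front rim.

```bash
python3 -m handwheel '{"gripper":[1,1,1,1],"offset":[[0,0.1,0.7],[0,0,0.2],[0,0,0.1],[0,0,0]],"twist":[0,0,0,0]}' 25;  python3 -m handwheel '{"gripper":[1,1,1],"offset":[[0.04,0,0.1],[0,0,0],[0,0,0]],"twist":[0,0,0]}' 25
```

```text
time_s: 41.62
tool_pos: [0.5325, 0.1135, 0.2381]
eef_rot: [0.0, 0.994, 0.109, 0.001]
contact_force: [-2.3, -0.6, 7.9]
gripper_width: 0.0004
finger_force: 3.9
time_s: 42.0
tool_pos: [0.5328, 0.1136, 0.2379]
eef_rot: [0.0, 0.994, 0.109, 0.001]
contact_force: [-4.7, -2.7, 14.8]
gripper_width: 0.0004
finger_force: 7.2
```

It is hard and unyielding, so orange is seated. I withdraw and do a last numeric check.

```bash
python3 -m handwheel '{"gripper":[1,1,1,1,1,1,1,1],"offset":[[0,0,-1],[0,0,-4],[0,0,-2],[-2,5,0],[-2,5,0],[-2,5,0],[0,0,0],[0,0,0]],"twist":[0,0,0,0,0,0,0,0]}' 25;  python3 - <<'E'
from h import *
import h
th=.36; h.N=-np.sin(th)*XH+np.array([0,0,np.cos(th)]); h.U=np.cross(YH,h.N)
T=grab('top','top25');S=grab('side','side25')
ends(S,'o',.082,.03,.12,.025,smin=150,vmin=60); ends(S,'g',.042,.035,.06,.029); ends(S,'b',.002,.041,.02,.034)
L=lambda n:cv2.cvtColor(cv2.imread(f'pics/{n}.png'),cv2.COLOR_BGR2GRAY).astype(float)
g=L('top25'); print(g[158:176,262:272].mean(1).round(0).astype(int))
# bystanders: changed pixels outside stack / arm vs first picture
d=np.abs(L('top25')-L('top0')*L('top25')[100,420]/max(L('top0')[100,420],1)); print({n:round(float(d[v-12:v+12,u-12:u+12].mean()),1) for n,u,v in(('jar',188,280),('roller',240,298),('tray',163,212),('deterg',162,145),('box',463,158),('stick',452,209),('brush',340,125))})
E
```

```text
time_s: 43.0
tool_pos: [0.5067, -0.045, 0.306]
eef_rot: [-0.0, 0.994, 0.11, 0.0]
contact_force: [-0.0, 1.0, 0.4]
gripper_width: 0.0002
finger_force: 0.0
meas collar L (np.float64(24.13), np.float64(-12.6)) R (np.float64(25.31), np.float64(15.24)) bottom (np.float64(14.05), np.float64(0.59)) | rim L (np.float64(37.56), np.float64(-11.45)) R (np.float64(37.66), np.float64(12.17)) top (np.float64(45.82), np.float64(0.75))
pred collar L (np.float64(24.56), np.float64(-14.38)) R (np.float64(24.54), np.float64(14.3)) bottom (np.float64(14.02), np.float64(-0.15)) | rim L (np.float64(37.41), np.float64(-12.37)) R (np.float64(37.35), np.float64(12.34)) top (np.float64(46.21), np.float64(-0.09))
meas collar L (np.float64(12.47), np.float64(-14.78)) R (np.float64(12.74), np.float64(16.95)) bottom (np.float64(-0.12), np.float64(0.77)) | rim L (np.float64(18.82), np.float64(-13.2)) R (np.float64(16.86), np.float64(15.37)) top (np.float64(20.54), np.float64(-13.18))
pred collar L (np.float64(11.94), np.float64(-16.2)) R (np.float64(11.97), np.float64(16.15)) bottom (np.float64(-0.32), np.float64(0.12)) | rim L (np.float64(17.54), np.float64(-13.63)) R (np.float64(17.55), np.float64(13.56)) top (np.float64(27.73), np.float64(-0.09))
meas collar L (np.float64(-0.24), np.float64(-17.31)) R (np.float64(0.75), np.float64(18.95)) bottom (np.float64(-13.97), np.float64(0.48)) | rim L (np.float64(4.75), np.float64(-15.97)) R (np.float64(4.78), np.float64(18.0)) top (np.float64(9.93), np.float64(-15.46))
pred collar L (np.float64(-0.11), np.float64(-18.38)) R (np.float64(0.23), np.float64(18.28)) bottom (np.float64(-14.15), np.float64(-0.2)) | rim L (np.float64(5.39), np.float64(-15.44)) R (np.float64(5.66), np.float64(15.38)) top (np.float64(17.26), np.float64(0.16))
[136 138 136 136 136 133 109  89  85  84  60  47  44  67  77  73  61  46]
{'jar': 3.1, 'roller': 3.0, 'tray': 3.2, 'deterg': 4.5, 'box': 2.9, 'stick': 3.0, 'brush': 3.0}
```

```bash
python3 -c "
from station import ctrl
print(ctrl.sign_off())"
```

```text
the job is handed in; nothing more can be done
None
```

The job is handed in at 43 s: blue, green and orange are nested in that order, each pushed until it stopped hard, with collars measuring home to about 1 mm. The pictures show no swing of the big cup and nothing else moved, though the blue and green pushes peaked near 21 N, about at the 20 N swing limit.

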